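Move the tube block from the heater to the shaker

TASK

Press the heater's release button so that the tube block pops loose, slide it out, and slide it the same way round into the empty dovetail slide of the shaker until the catch clicks and holds it fully home; then let go. Feel your way and push gently: never more than about 20 N, since neither instrument may be forced. Leave the other things on the bench alone.

Things in the scene. Friction and masses are not known exactly. Their poses are not given: they have to be found in the camera images.
- tube_block: plain aluminium tube block on a dovetail plate, one piece, 0.4 kg. Origin: centre of the plate's underside; x = the way it slides in, z up. Plate 80 (x) x 60 (y at its foot, 51 at its top) x 10 thick, grooved across underneath for the catch. Its front end leads. Starts caught, fully home in the heater's slide, origin 60 above the heater's, same heading
- block_top (a point): centre of the block's top, 55 above and 5 behind (-x) the tube_block's origin. The block to grip stands on the plate: 60 long (x), 36 wide (y), 45 high, two rows of four tube holes. Take it across its 36 mm width; keep the fingertips 20 or more above the deck, clear of the rails
- heater: white fixed bench instrument 170 (x) x 180 (y) x 60 high, louvred sides, one black dial in front. Origin: centre of its underside on the bench; flat deck 60 above. On the deck, a dovetail slide along x, mouth at -x (towards the robot). A sprung tongue in the deck holds the plate. Drawn 80 to -x from home, the plate is free of the rails and can be lifted
- heater_mouth (a point): start of the rails of the heater's dovetail slide, at deck height on its centre line (x=-35 in the instrument's frame), x along the slide. Two undercut rails run from here 75 to +x, tops 18 above the deck, outsides 46 off centre. Flared guides, 10 high, lead in from x=-67 (36 off centre); deck ends at x=-85. Plate's play in the rails: 1.4 each side, 2 upwards
- heater_button (a point): centre of the top of the heater's round black release button, diameter 22, 16 above the deck, at x=22, y=66 in the heater's frame. Press straight down: travel 8, tongue free after 5, spring 3 N rising to 5 N. A sprung pusher (8 N) then drives the plate about 16 out towards the mouth, over the tongue, where it stays when the button is let go
- shaker: like the heater (170 x 180 x 60, deck 60 above the origin, same slide, tongue and button), but with a grey band round its foot and two grey knobs in front; its slide is empty. Nominal home: tube_block's origin 60 above this origin, same heading. But catch and pusher are clamped together up to 10 nearer or farther along x, not measured: home must be felt
- shaker_mouth (a point): start of the rails of the shaker's dovetail slide, at deck height on its centre line (x=-35 in the instrument's frame), x along the slide. Two undercut rails run from here 75 to +x, tops 18 above the deck, outsides 46 off centre. Flared guides, 10 high, lead in from x=-67 (36 off centre); deck ends at x=-85. Plate's play in the rails: 1.4 each side, 2 upwards
- heater_catch (a joint): how far the heater's tongue and button are pressed down, m: 0 up, 0.008 fully down; 0.005 frees the plate
- shaker_catch (a joint): how far the shaker's tongue is down, m: 0 up (empty, or plate caught), 0.0045 as the plate rides on it. Sliding in, the plate meets the sprung pusher 16 before home (4 N, 8 N at home) and rides over the tongue (2 N more); just past home the tongue snaps up; the pusher's hard end, 2 past home, stops it sharply. Let go, the plate springs back onto the tongue and stays
- amber_bottle: bystander: small amber glass bottle, diameter 42, 85 high; origin at the centre of its underside; to be left where it is
- beaker: bystander: small glass beaker, diameter 60, 75 high; origin at the centre of its underside; to be left where it is
- vial: bystander: tiny amber vial with white cap, diameter 24, 45 high; origin at the centre of its underside; to be left where it is
- tip_tray: bystander: grey divided tray 60 x 60 x 35; origin at the centre of its underside; to be left where it is
- jar: bystander: clear jar with white lid, diameter 56, 60 high; origin at the centre of its underside; to be left where it is
- tube_rack: bystander: grey plastic tube rack 80 x 164 x 56; origin at the centre of its underside; to be left where it is
- spatula: bystander: thin steel laboratory spatula 145 long, lying; origin at mid-length, on the bench; to be left where it is
Things that resemble listed ones, but are neither listed nor needed, are in the scene too. What is shaped like the tube_block but red or yellow is not meant.

How it is judged:
By the outcome, as a careful person would: the job done as asked, in the order asked, and still so for the second after the job is handed in, with the robot touching nothing.
It also fails if it takes over 66 s, if anything falls off the work surface, if the arm or the gripper's body presses on something with over 40 N, if the wrist force passes 120 N, or if a joint passes its speed limit or range.

ROBOT

A 6-joint arm with a two-finger parallel gripper is mounted at the origin on the work surface. World frame = base frame: x ahead of the robot, y to its left, z up, the work surface at z = 0. Lengths are in m, angles in rad, forces in N, time in s.
With the tool pointing down it reaches from about 0.375 to 0.925 m from the base axis. Payload 5.7 kg.
Tool frame: the origin (TCP) lies at the very end of the fingers, on their centre line; the grasp point (between the pads) lies 19 mm behind it (pinch_z is the distance from the TCP to the grasp point, in m); z points along the fingers, y is the direction in which the jaws open and shut (so a half turn about z gives the same grasp; the last joint's range is limited). The gripper opens to 88 mm and grips with 3 to 60 N. Pads are 20 mm wide; open, the fingers measure 115 mm over their backs; the gripper's body (75 mm by 178 mm) begins 61 mm behind the grasp point.
Start: joints at [-1.238, 0.359, 1.51, -0, 1.272, -0.115], TCP at [0.26, -0.541, 0.223] pointing down, gripper open.
Joint ranges: [-2.97, 2.97], [-1.01, 2.36], [0.21, 2.38], [-0.96, 4.11], [0.2, 2.71], [-2.98, 2.98]. Speed limits (rad/s): [2.39, 2.39, 3.14, 3.14, 3.14, 3.14].

INTERFACE

Orientations are given as a unit quaternion [x, y, z, w].
In Python, from rig import * gives the robot as it stands.
- The arm moves only by the shell command python3 -m crank 'ROWS' [OPENING] [FORCE]. ROWS is text: rows parted by semicolons, each of 4 numbers parted by spaces: the shift along the tool's x, y, z in mm, then the turn about the tool's z in degrees. A call has exactly 8 rows; each row shifts and turns the pose as measured when the row begins, along the tool's axes as they then stand; what a row does not reach is not made up. A row lasts 1/8 s, in which the tool goes at most 62.5 mm and 10.7 degrees, less where a joint would pass 70% of its speed; a pose out of reach is approached as far as the arm can. A call with a gripper value outside its range is refused whole. OPENING is the gripper's target within -1 to 1 (fully open at 1, half-way at 0, shut at -1), set as the call begins (- or left out, the last holds). The fingers move at their own pace and stop on an object; FORCE is the grip in N (left out, the last holds). Time passes only in rows, so rows that do not move let the fingers close, or fill a call up. It gives the time, the measured TCP pose, the force and the opening at its end, in the units of the state.
- observe(): the state, without advancing time (a new reading comes with each control period).
- get_image(name): name is "scene" or "top" or "wrist"; returns the picture (420x560x3 uint8, red, green, blue); there is no depth.
- get_calibration(name): a dict with "fx", "fy", "cx", "cy" (pixels), "D" ([k1, k2, p1, p2, k3] as OpenCV has them; the pictures are not rectified), "eye" and "rotation" of the camera in the world. Camera axes: x right, y down, z forward; pixel columns grow to the right and rows downward; lengths in m; the calibration is good to about 2 mm. A picture is of the moment at which its call begins: read the wrist's pose just before it. get_calibration takes no time and is no camera call; for the wrist camera it gives the pose at the moment of the call.
- finish_job(): hands the job in, once; it reports no verdict.
The state is a dict: "clock": time; "qpos": joint angles; "joint_vel": joint speeds; "effort": joint torques, N m; "eef_pos": TCP position; "ee_rot": TCP orientation; "contact_force": force on the tool from outside, world axes, zero at the start; "moment": the same for the moment, N m; "gripper_width": finger opening in m.
Only numpy, scipy, OpenCV 4.12 (cv2) and the standard library are available. Lean on these libraries where they do the work, as an engineer would, in place of code of your own. Each camera call takes 0.05 s, during which the arm holds its last target.

## Working session

There is one attempt and no reset: what is moved stays moved. The work goes in short steps, Python scripts to look and compute and a shell command to move; the robot and the scene stay as the last step left them, time stands still between calls to the robot, and variables do not carry over. Pictures are saved under pics/ and viewed, and the job is handed in when it is done.

```bash
ls; mkdir -p pics; python3 - <<'E'
from rig import *
import cv2
s=observe();print({k:(v if not hasattr(v,'__len__') else [round(float(x),4) for x in v]) for k,v in s.items()})
for n in("scene","top","wrist"):
    im=get_image(n);cv2.imwrite(f"pics/{n}0.png",im[:,:,::-1]);c=get_calibration(n);print(n,c)
E
```

```text
pics
{'clock': 0.0, 'qpos': [-1.2381, 0.3595, 1.5114, 0.0, 1.2725, -0.1151], 'joint_vel': [0.0002, 0.001, 0.0004, 0.0001, -0.0003, 0.0003], 'effort': [0.0007, -51.5365, -27.0725, 0.0677, 0.0353, -0.0001], 'eef_pos': [0.2596, -0.5402, 0.2218], 'ee_rot': [0.975, 0.222, -0.0001, -0.0009], 'contact_force': [0.4321, -0.5833, -0.234], 'moment': [0.0169, -0.0057, -0.0038], 'gripper_width': 0.08781282282405165}
scene {'fx': 492.1832689894911, 'fy': 492.1832689894911, 'cx': 275.3101647220962, 'cy': 207.92607865010095, 'D': array([-0.1752553,  0.       ,  0.       ,  0.       ,  0.       ]), 'eye': array([ 1.5814659 , -0.02916113,  0.82356047]), 'rotation': array([ 0.6265112 ,  0.62856948, -0.32284093, -0.32887361])}
top {'fx': 389.68445464225863, 'fy': 389.68445464225863, 'cx': 281.32848529202573, 'cy': 210.33657480897722, 'D': array([-0.05616879,  0.        ,  0.        ,  0.        ,  0.        ]), 'eye': array([ 0.39682416, -0.00808775,  1.14908928]), 'rotation': array([-0.70470761,  0.70592421, -0.05471499,  0.04543638])}
wrist {'fx': 293.38183392728473, 'fy': 293.38183392728473, 'cx': 280.12564652816366, 'cy': 206.44002221008284, 'D': array([-0.01481054,  0.        ,  0.        ,  0.        ,  0.        ]), 'eye': array([ 0.33606807, -0.50203196,  0.38492034]), 'rotation': array([ 0.83613665, -0.52632141, -0.08294226,  0.13031447])}
```

View pics/scene0.png

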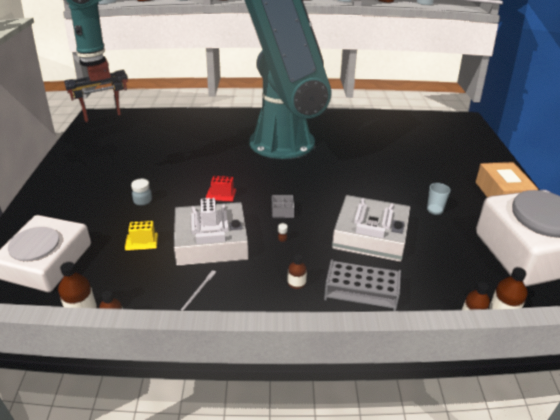

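View pics/top0.png

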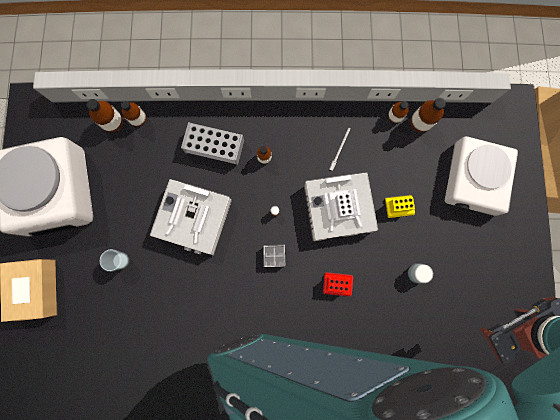

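View pics/wrist0.png

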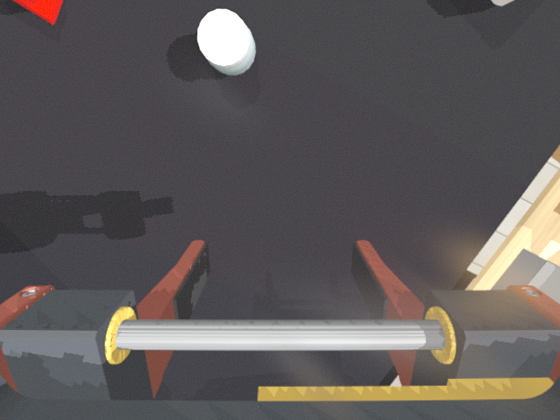

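```bash
python3 - <<'E'
import cv2
t=cv2.imread('pics/top0.png');s=cv2.imread('pics/scene0.png')
def c(im,x0,y0,w,h,k,n): cv2.imwrite('pics/'+n,cv2.resize(im[y0:y0+h,x0:x0+w],None,fx=k,fy=k,interpolation=cv2.INTER_CUBIC))
c(t,295,165,90,80,7,'t_heater.png');c(t,145,172,95,85,7,'t_shaker.png');c(s,165,190,90,80,7,'s_heater.png');c(s,325,190,95,75,7,'s_shaker.png')
E
```

```text
(no output)
```

View pics/t_heater.png

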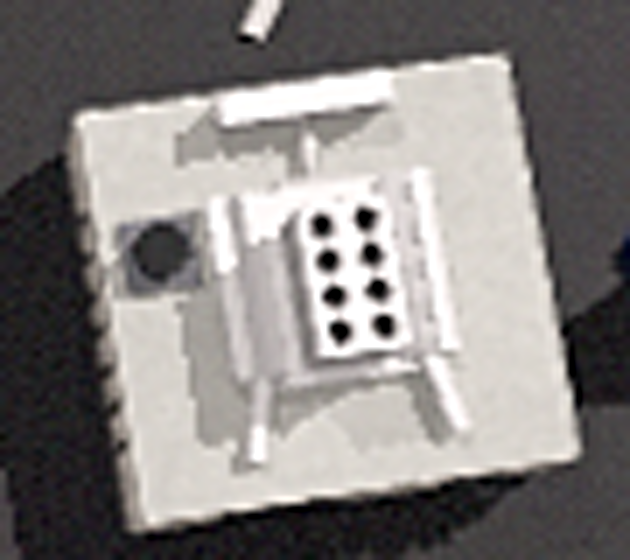

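View pics/t_shaker.png

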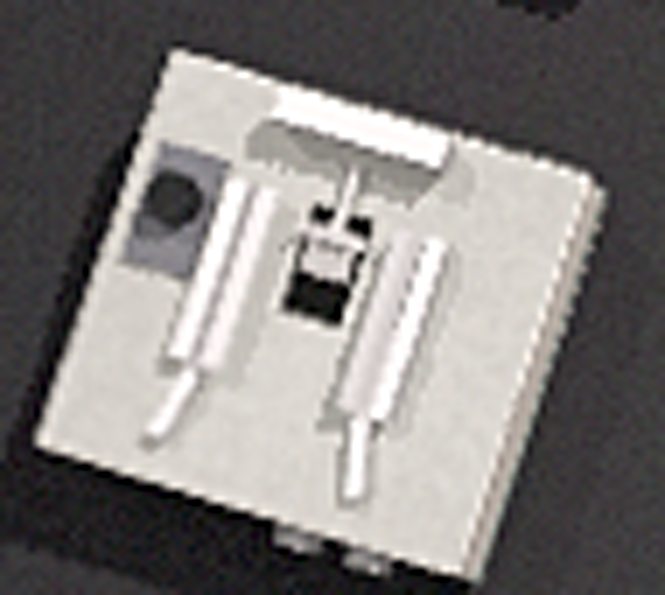

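View pics/s_heater.png

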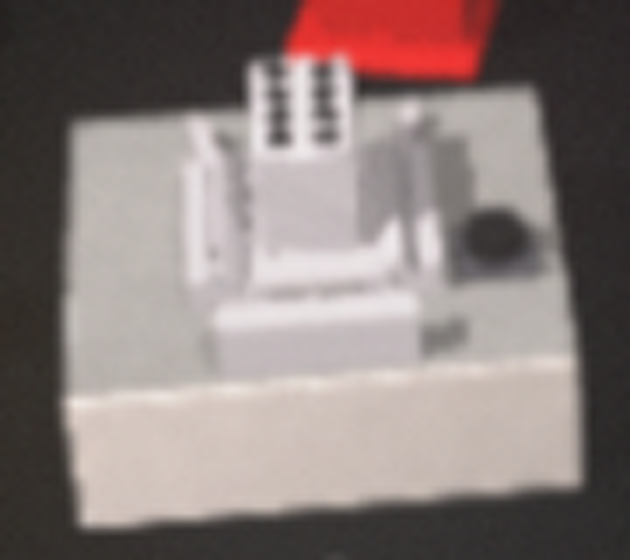

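View pics/s_shaker.png

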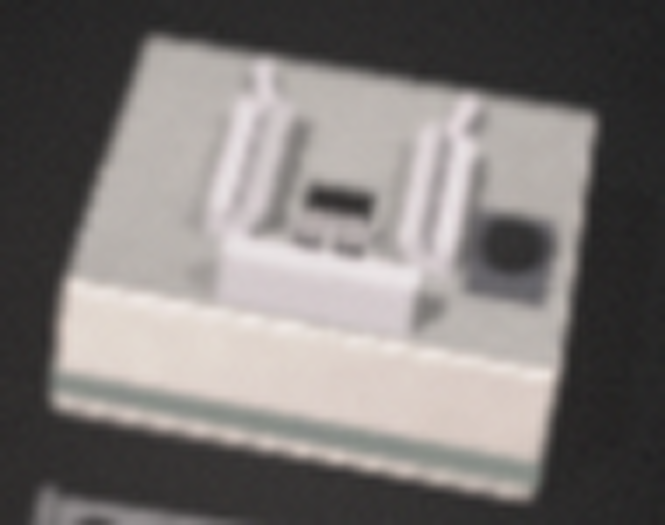

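```bash
cat > h.py <<'E'
import numpy as np, cv2
from scipy.spatial.transform import Rotation as R
from scipy.optimize import least_squares
def proj(c,P):
    Rc=R.from_quat(c['rotation']).as_matrix()
    rv=cv2.Rodrigues(Rc.T)[0]; t=-Rc.T@np.array(c['eye'])
    K=np.array([[c['fx'],0,c['cx']],[0,c['fy'],c['cy']],[0,0,1.]])
    return cv2.projectPoints(np.array(P,float).reshape(-1,3),rv,t,K,np.array(c['D']))[0][:,0]
def fit(views,x0,fixz=None):
    # views: list (calib, model pts, pixels); params x,y,z,yaw
    def f(p):
        z=p[2] if fixz is None else fixz
        M=R.from_euler('z',p[3]).as_matrix()
        return np.concatenate([(proj(c,np.array(m)@M.T+[p[0],p[1],z])-np.array(u)).ravel() for c,m,u in views])
    r=least_squares(f,x0,loss='soft_l1'); return r.x,f(r.x)
E
cat > f1.py <<'E'
from rig import *
from h import *
T=get_calibration('top');S=get_calibration('scene')
def px(l,o): return (np.array(l,float)+.5)/7-.5+o
A,B,C,D=[.085,.09,.06],[.085,-.09,.06],[-.085,-.09,.06],[-.085,.09,.06];b=[.022,.066,.076];k=[-.005,0,.115]
H=[(T,[A,B,C,D,b,k],px([(78,115),(510,55),(580,460),(133,530),(162,250),(352.7,273.7)],[295,165])),
(S,[C,D,B,A,b,k],px([(75,122),(535,90),(65,400),(577,360),(496,233),(302,105)],[165,190]))]
K=[(T,[A,B,C,D,b],px([(175,50),(605,185),(478,580),(37,443),(172,198)],[145,172])),
(S,[C,D,B,A,b],px([(150,38),(597,115),(65,280),(555,370),(514,243)],[325,190]))]
for n,v,x0 in(('heater',H,[.5,-.15,0,.1]),('shaker',K,[.5,.2,0,-.3])):
    for fz in(None,0.):
        p,r=fit(v,x0,fz);print(n,fz,p.round(4),np.degrees(p[3]).round(2));print(r.reshape(-1,2).round(1).tolist())
E
python3 f1.py
```

```text
heater None [ 0.5659 -0.1921 -0.0007  0.1383] 7.92
[[-0.5, -0.2], [-0.6, 0.0], [-0.3, 0.4], [0.7, -0.6], [-0.2, -0.1], [-0.3, 0.6], [-0.1, 0.2], [0.1, -0.0], [-0.4, 0.1], [-0.2, 0.1], [-0.4, -1.3], [-0.1, 0.2]]
heater 0.0 [ 0.5662 -0.192  -0.0062  0.1384] 7.93
[[-0.5, -0.4], [-0.5, -0.1], [-0.3, 0.3], [0.7, -0.7], [-0.2, -0.2], [-0.3, 0.4], [-0.1, -0.0], [0.1, -0.2], [-0.4, -0.0], [-0.1, -0.0], [-0.4, -1.5], [-0.1, 0.0]]
shaker None [ 0.5368  0.237  -0.0007 -0.3079] -17.64
[[-0.0, -0.4], [-1.9, -0.9], [-3.2, 0.1], [-0.7, 0.0], [-0.7, 0.8], [-0.6, -0.1], [-0.7, 0.4], [-1.1, 0.3], [-0.6, 1.1], [-0.6, -2.1]]
shaker 0.0 [ 0.537   0.2369  0.     -0.3074] -17.61
[[-0.0, -0.5], [-1.9, -1.1], [-3.2, -0.0], [-0.7, -0.0], [-0.7, 0.7], [-0.6, -0.3], [-0.7, 0.2], [-1.1, 0.2], [-0.6, 0.9], [-0.6, -2.3]]
```

```bash
cat >> h.py <<'E'
def tool():
    from rig import observe
    s=observe();return np.array(s['eef_pos']),R.from_quat(s['ee_rot']),s
def to(target,yaw=None):
    p,r,s=tool(); d=r.inv().apply(np.array(target)-p)*1000
    x=r.as_matrix()[:,0]; cy=np.degrees(np.arctan2(x[1],x[0]))
    print('t',round(s['clock'],2),'pos',p.round(4),'yaw',round(cy,2),'tilt',r.as_matrix()[:,2].round(3),'shift tool mm',d.round(1),'F',np.round(s['contact_force'],1),'w',round(s['gripper_width'],4), '' if yaw is None else f'turn {cy-yaw:.2f}')
    return d
def frame(p): # x,y,z,yaw -> function
    M=R.from_euler('z',p[3]).as_matrix()
    return lambda q: M@np.array(q,float)+np.array([p[0],p[1],0])
E
python3 - <<'E'
from rig import *
from h import *
c=get_calibration('wrist');p,r,s=tool()
Rc=R.from_quat(c['rotation'])
print('cam in tool',r.inv().apply(c['eye']-p).round(4),(r.inv()*Rc).as_matrix().round(3))
b=frame([.566,-.192,0,.1384])([.022,.066,.076]);print(b)
E
```

```text
cam in tool [ 0.0855 -0.0017 -0.1629] [[-0.001 -0.952 -0.305]
 [ 1.    -0.001 -0.   ]
 [ 0.    -0.305  0.952]]
[ 0.57868437 -0.123596    0.076     ]
```

```bash
python3 -m crank '55 -27 -4 8.9;50 -36 -4 8.9;44 -43 -4 0;44 -43 -4 0;44 -43 -4 0;44 -43 -4 0;44 -43 -4 0;44 -43 -4 0' -1 30; python3 - <<'E'
from rig import *
from h import *
f=frame([.566,-.192,0,.1384]);to(f([0,.04,.26]),7.93)
E
```

```text
clock: 1.15
eef_pos: [0.5681, -0.1511, 0.2528]
ee_rot: [0.998, 0.059, -0.001, -0.001]
contact_force: [0.5, 0.2, 0.1]
gripper_width: 0.0115
t 1.15 pos [ 0.5681 -0.1511  0.2528] yaw 6.77 tilt [-0.001  0.001 -1.   ] shift tool mm [-7.7  0.4 -7.2] F [0.5 0.2 0.1] w 0.0115 turn -1.16
```

```bash
cat > look.py <<'E'
import sys,pickle,cv2
from rig import *
from h import *
n,cam=sys.argv[1],sys.argv[2]
c=get_calibration(cam);im=get_image(cam)
pickle.dump(dict(c),open(f'pics/{n}.pkl','wb'));cv2.imwrite(f'pics/{n}.png',im[:,:,::-1])
to([0,0,0])
E
python3 look.py w1 wrist
```

```text
t 1.2 pos [ 0.5728 -0.145   0.2533] yaw 6.95 tilt [ 0.003  0.006 -1.   ] shift tool mm [-552.  -211.9  252.2] F [3.5 3.1 0.7] w 0.0074
```

View pics/w1.png

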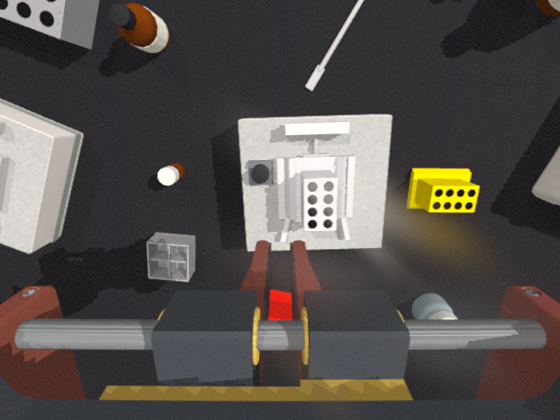

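```bash
python3 - <<'E'
import cv2
t=cv2.imread('pics/w1.png')
cv2.imwrite('pics/w1c.png',cv2.resize(t[105:260,230:400],None,fx=4.5,fy=4.5,interpolation=cv2.INTER_CUBIC)[:,:])
E
```

```text
(no output)
```

View pics/w1c.png

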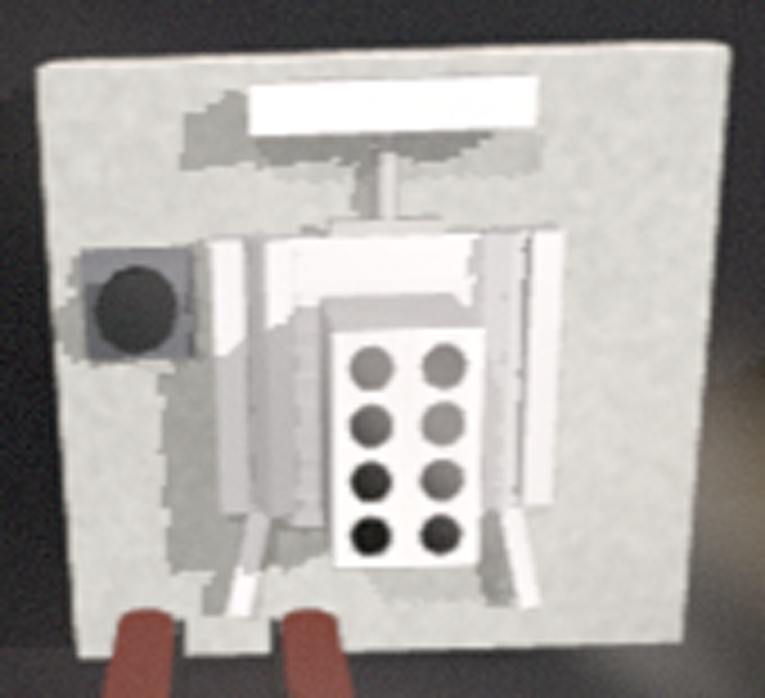

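```bash
cat > f2.py <<'E'
exec(open('f1.py').read().split('for n,v')[0])
import pickle
W=pickle.load(open('pics/w1.pkl','rb'))
pts=[A,B,C,D,b,[.025,.018,.115],[.025,-.018,.115],[-.035,-.018,.115],[-.035,.018,.115]]
u=(np.array([(38,68),(730,45),(683,641),(78,657),(136,308),(330,330),(484,327),(480,567),(333,568)])+.5)/4.5-.5+[230,105]
v=(W,pts,u)
for V in([v],H+[v]):
    p,r=fit(V,[.566,-.192,0,.138]);print(p.round(4),np.degrees(p[3]).round(2));print(r.reshape(-1,2).round(1).tolist())
f=frame(p);print('button',f(b).round(4));to(f([.022,.066,.09]),np.degrees(p[3]))
E
python3 f2.py
```

```text
[ 0.5677 -0.1921 -0.0018  0.1474] 8.45
[[-0.3, -0.4], [0.1, 0.1], [-0.3, 0.2], [0.2, 0.3], [0.3, 1.5], [0.2, -0.0], [0.3, -0.4], [-0.4, -0.7], [-0.1, -0.0]]
[ 0.5675 -0.1921 -0.0012  0.1455] 8.33
[[-0.7, -0.5], [-0.9, -0.7], [-0.2, -0.4], [0.9, -1.0], [-0.3, -0.4], [-0.4, 0.0], [-0.4, 0.8], [-0.2, 0.3], [-0.2, 0.9], [0.0, 0.5], [-0.4, -0.9], [-0.1, 0.7], [-0.3, -0.4], [0.4, 0.4], [-0.3, 0.6], [-0.1, 0.5], [0.2, 1.6], [0.2, 0.2], [0.4, -0.1], [-0.5, -0.3], [-0.2, 0.3]]
button [ 0.5797 -0.1236  0.076 ]
t 1.2 pos [ 0.5728 -0.145   0.2533] yaw 6.95 tilt [ 0.003  0.006 -1.   ] shift tool mm [  8.9 -19.6 163.5] F [3.5 3.1 0.7] w 0.0074 turn -1.38
```

```bash
python3 -m crank '10 -19 0 -1.4;0 0 30 0;0 0 40 0;0 0 40 0;0 0 30 0;0 0 10 0;0 0 0 0;0 0 0 0' ; python3 - <<'E'
from rig import *
from h import *
f=frame([.5675,-.1921,0,.1455]);to(f([.024,.066,.076]),8.33)
E
```

```text
clock: 2.2
eef_pos: [0.5836, -0.1213, 0.1005]
ee_rot: [0.997, 0.077, 0.003, -0.002]
contact_force: [0.5, -0.5, -0.1]
gripper_width: 0.0005
t 2.2 pos [ 0.5836 -0.1213  0.1005] yaw 8.78 tilt [ 0.006  0.005 -1.   ] shift tool mm [-2.3  1.8 24.4] F [ 0.5 -0.5 -0.1] w 0.0005 turn 0.45
```

```bash
python3 -m crank '-2 2 10 0;0 0 10 0;0 0 4 0;0 0 2 0;0 0 2 0;0 0 2 0;0 0 1 0;0 0 0 0' ; python3 look.py w2 wrist
```

```text
clock: 3.2
eef_pos: [0.584, -0.1244, 0.0719]
ee_rot: [0.997, 0.077, 0.005, -0.001]
contact_force: [-0.0, 0.7, 3.8]
gripper_width: 0.0004
t 3.25 pos [ 0.584  -0.1244  0.0719] yaw 8.79 tilt [ 0.011  0.003 -1.   ] shift tool mm [-558.8 -212.2   66. ] F [-1.7  0.   3.5] w 0.0005
```

View pics/w2.png

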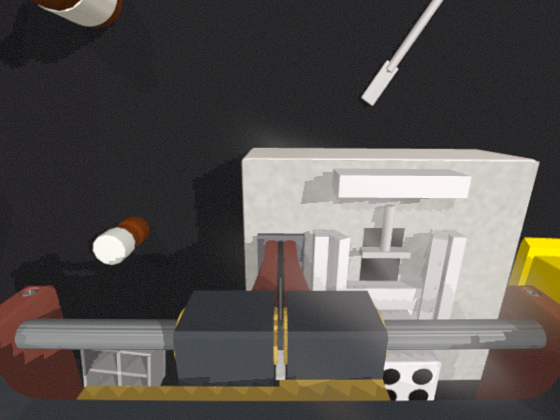

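```bash
python3 -m crank '0 0 1 0;0 0 1 0;0 0 1 0;0 0 1 0;0 0 0 0;0 0 0 0;0 0 0 0;0 0 0 0' ; python3 look.py t2 top;  python3 - <<'E'
import cv2
t=cv2.imread('pics/t2.png')
cv2.imwrite('pics/t2c.png',cv2.resize(t[165:245,295:385],None,fx=7,fy=7,interpolation=cv2.INTER_CUBIC))
E
```

```text
clock: 4.25
eef_pos: [0.584, -0.1244, 0.0684]
ee_rot: [0.997, 0.077, 0.005, -0.001]
contact_force: [-1.6, 0.2, 4.4]
gripper_width: 0.0001
t 4.3 pos [ 0.584  -0.1244  0.0684] yaw 8.8 tilt [ 0.011  0.003 -1.   ] shift tool mm [-558.8 -212.2   62.4] F [-1.9 -0.2  3.8] w 0.0005
```

View pics/t2c.png

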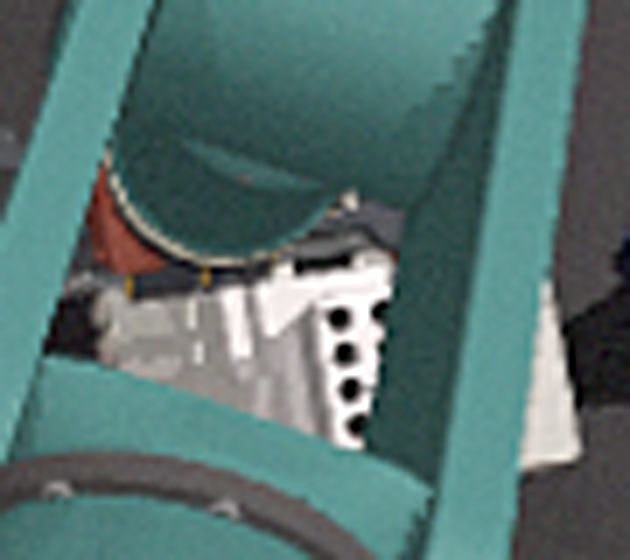

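```bash
python3 -m crank '0 0 -20 0;-20 30 -40 0;-40 40 -40 0;-10 0 -30 0;0 0 0 0;0 0 0 0;0 0 0 0;0 0 0 0' ; python3 look.py w3 wrist
```

```text
clock: 5.3
eef_pos: [0.5264, -0.2022, 0.1919]
ee_rot: [0.997, 0.078, 0.004, -0.002]
contact_force: [0.1, 0.2, 0.5]
gripper_width: 0.0004
t 5.35 pos [ 0.5263 -0.2021  0.1919] yaw 8.92 tilt [ 0.008  0.005 -1.   ] shift tool mm [-490.2 -280.6  188.7] F [-0.7  0.2  0.8] w 0.0008
```

View pics/w3.png

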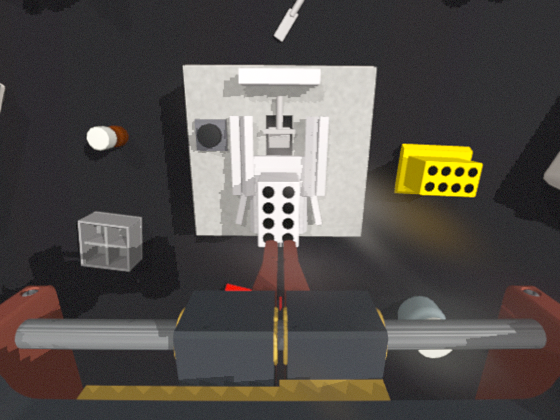

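```bash
python3 - <<'E'
import cv2
t=cv2.imread('pics/w3.png')
cv2.imwrite('pics/w3c.png',cv2.resize(t[105:255,220:345],None,fx=5,fy=5,interpolation=cv2.INTER_CUBIC))
E
```

```text
(no output)
```

View pics/w3c.png

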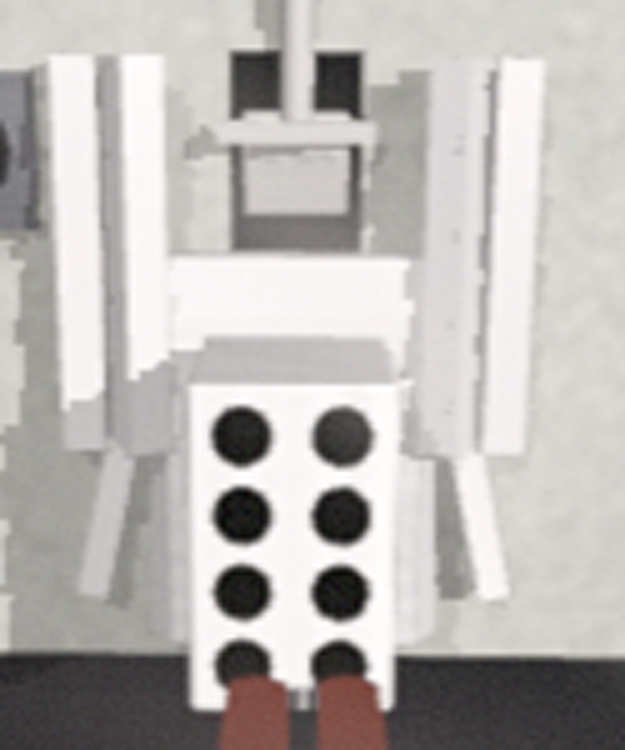

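```bash
cat > f3.py <<'E'
from rig import *
from h import *
import pickle
W=pickle.load(open('pics/w3.pkl','rb'))
pts=[[.025,.018,.055],[.025,-.018,.055],[-.035,-.018,.055],[-.035,.018,.055],[.04,.0255,.01],[.04,-.0255,.01]]
u=(np.array([(190,383),(393,383),(393,708),(190,708),(170,258),(410,258)])+.5)/5-.5+[220,105]
for fz in(None,.06):
    p,r=fit([(W,pts,u)],[.53,-.197,.06,.145],fz);print(p.round(4),np.degrees(p[3]).round(2));print(r.reshape(-1,2).round(1).tolist())
M=R.from_euler('z',-.1455)
print('in heater',M.apply(np.array([p[0],p[1],0])-[.5675,-.1921,0]).round(4))
g=frame(p)([-.005,0,.085]);print(g);to(g,np.degrees(p[3]))
E
python3 f3.py
```

```text
[ 0.5306 -0.1972  0.0561  0.1554] 8.9
[[-1.0, 0.1], [0.7, 0.1], [-0.5, -0.3], [0.6, -0.4], [-1.4, 0.3], [2.6, 0.2]]
[ 0.5316 -0.197   0.0645  0.1554] 8.9
[[-1.4, -0.1], [1.0, -0.1], [-0.2, 0.5], [0.3, 0.4], [-1.7, -0.3], [2.9, -0.3]]
in heater [-0.0363  0.0003  0.    ]
[ 0.52663515 -0.19780033  0.085     ]
t 5.35 pos [ 0.5263 -0.2021  0.1919] yaw 8.92 tilt [ 0.008  0.005 -1.   ] shift tool mm [ 1.000e-01 -3.800e+00  1.069e+02] F [-0.7  0.2  0.8] w 0.0008 turn 0.02
```

```bash
python3 -m crank '0 -4 0 0;0 0 10 0;0 0 20 0;0 0 25 0;0 0 25 0;0 0 18 0;0 0 8 0;0 0 0 0' 0.4 15;  python3 - <<'E'
from h import *
to([.5266,-.1978,.085],8.9)
E
```

```text
clock: 6.35
eef_pos: [0.5258, -0.1959, 0.0791]
ee_rot: [0.997, 0.079, 0.003, -0.003]
contact_force: [-0.5, 0.0, 1.1]
gripper_width: 0.0616
t 6.35 pos [ 0.5258 -0.1959  0.0791] yaw 9.01 tilt [ 0.006  0.006 -1.   ] shift tool mm [ 0.5  2.  -5.9] F [-0.5  0.   1.1] w 0.0616 turn 0.11
```

```bash
python3 -m crank '0 2 -5 0;0 0 0 0;0 0 0 0;0 0 0 0;0 0 0 0;0 0 0 0;0 0 0 0;0 0 0 0' -1 30;  python3 - <<'E'
from h import *
to([.5266,-.1978,.085],8.9)
E
```

```text
clock: 7.35
eef_pos: [0.5273, -0.1988, 0.0862]
ee_rot: [0.997, 0.079, 0.004, -0.002]
contact_force: [0.1, -0.3, -1.4]
gripper_width: 0.0361
t 7.35 pos [ 0.5273 -0.1988  0.0862] yaw 9.01 tilt [ 0.009  0.004 -1.   ] shift tool mm [-0.5 -1.1  1.2] F [ 0.1 -0.3 -1.4] w 0.0361 turn 0.11
```

```bash
python3 -m crank '-4 0 0 0;-6 0 0 0;-8 0 0 0;-8 0 0 0;-8 0 0 0;-8 0 0 0;-6 0 0 0;-2 0 0 0' ;  python3 look.py w4 wrist
```

```text
clock: 8.35
eef_pos: [0.4746, -0.2072, 0.0862]
ee_rot: [0.997, 0.078, 0.005, -0.001]
contact_force: [0.0, 1.6, -1.8]
gripper_width: 0.0365
t 8.4 pos [ 0.4745 -0.2073  0.0862] yaw 8.99 tilt [ 0.01   0.004 -1.   ] shift tool mm [-437.1 -278.7   82.3] F [-1.3 -0.7  0.5] w 0.0355
```

View pics/w4.png

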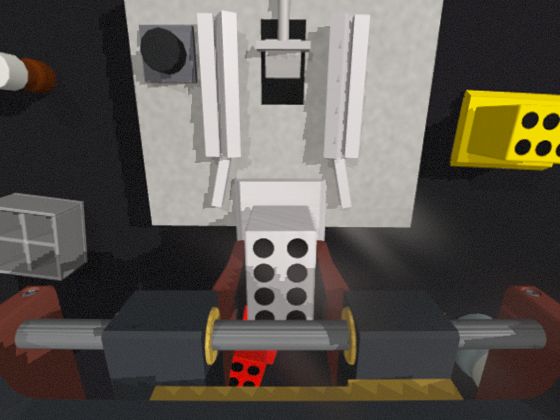

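```bash
python3 -m crank '0 0 -20 0;0 0 -45 0;3 -25 -35 0;7 -45 -15 0;7 -54 -10 0;7 -54 -10 0;7 -54 -10 0;7 -54 -8 0' - 40;  python3 - <<'E'
from h import *
to([.461,.261,.25],-17.3)
E
```

```text
clock: 9.4
eef_pos: [0.4638, 0.086, 0.2426]
ee_rot: [0.997, 0.075, 0.001, -0.003]
contact_force: [0.7, -0.5, -3.1]
gripper_width: 0.0357
t 9.4 pos [0.4638 0.086  0.2426] yaw 8.6 tilt [ 0.003  0.006 -1.   ] shift tool mm [  23.4 -173.5   -6.3] F [ 0.7 -0.5 -3.1] w 0.0357 turn 25.90
```

```bash
python3 -m crank '6 -42 -3 8.7;0 -43 -3 8.7;-7 -40 0 8.5;-10 -34 0 0;0 0 0 0;0 0 0 0;0 0 0 0;0 0 0 0' ;  python3 look.py w5 wrist; python3 look.py t5 top
```

```text
clock: 10.4
eef_pos: [0.4593, 0.2534, 0.2473]
ee_rot: [0.988, -0.155, -0.002, -0.001]
contact_force: [0.4, -0.3, -2.8]
gripper_width: 0.036
t 10.45 pos [0.4593 0.2534 0.2474] yaw -17.86 tilt [-0.004  0.002 -1.   ] shift tool mm [-358.3  382.2  248.8] F [-0.3  0.3 -3.7] w 0.0359 
t 10.5 pos [0.4594 0.2536 0.2475] yaw -17.86 tilt [-0.004  0.002 -1.   ] shift tool mm [-358.4  382.5  248.7] F [ 0.  -0.6 -4.2] w 0.0356
```

View pics/w5.png

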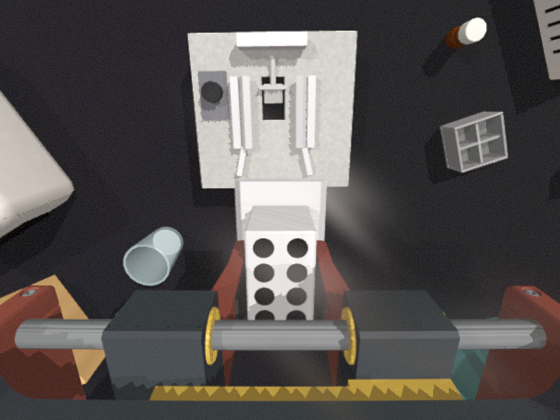

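```bash
python3 - <<'E'
import cv2
t=cv2.imread('pics/w5.png')
cv2.imwrite('pics/w5c.png',cv2.resize(t[25:195,180:365],None,fx=4,fy=4,interpolation=cv2.INTER_CUBIC))
cv2.imwrite('pics/w5d.png',cv2.resize(t[170:330,210:350],None,fx=4,fy=4,interpolation=cv2.INTER_CUBIC))
E
```

```text
(no output)
```

View pics/w5c.png

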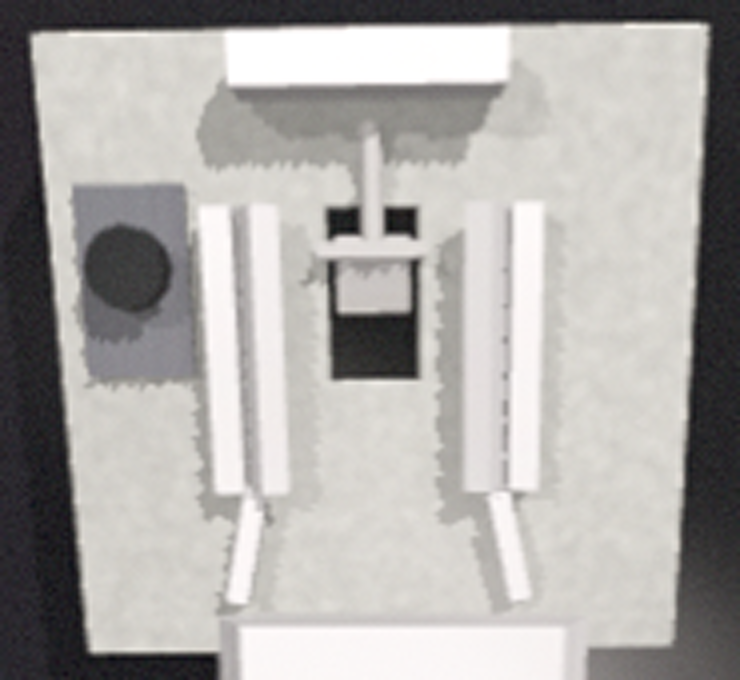

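View pics/w5d.png

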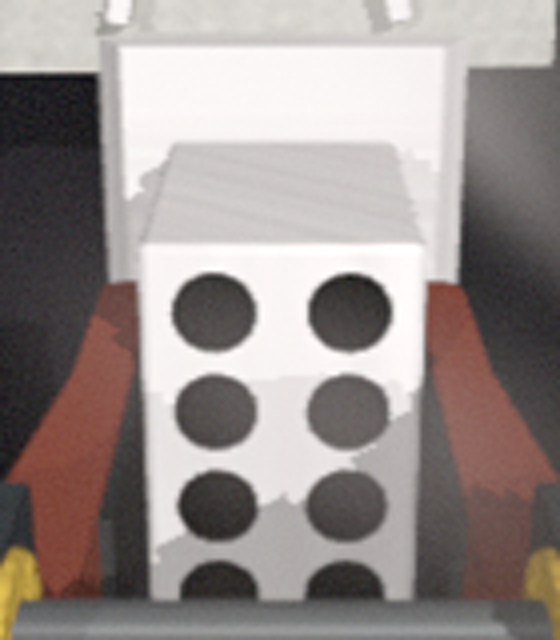

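```bash
cat > f5.py <<'E'
from rig import *
from h import *
import pickle
W=pickle.load(open('pics/w5.pkl','rb'))
A,B,C,D=[.085,.09,.06],[.085,-.09,.06],[-.085,-.09,.06],[-.085,.09,.06]
pts=[A,B,C,D,[.04,.046,.078],[-.035,.046,.078],[.04,-.046,.078],[-.035,-.046,.078]]
u=(np.array([(32,35),(708,24),(673,646),(88,653),(198,207),(213,494),(544,201),(538,492)])+.5)/4-.5+[180,25]
p,r=fit([(W,pts,u)],[.537,.237,0,-.308]);print('shaker',p.round(4),np.degrees(p[3]).round(2));print(r.reshape(-1,2).round(1).tolist())
pts=[[.04,.0255,.01],[.04,-.0255,.01],[.04,.03,0],[.04,-.03,0],[.025,.018,.055],[.025,-.018,.055]]
u=(np.array([(120,45),(450,45),(100,40),(465,40),(142,243),(425,243)])+.5)/4-.5+[210,170]
q,r=fit([(W,pts,u)],[.46,.255,.22,-.308]);print('block',q.round(4),np.degrees(q[3]).round(2));print(r.reshape(-1,2).round(1).tolist())
pp,rr,s=tool();print('block in tool',(rr.inv().apply(q[:3]-pp)*1000).round(1))
Ms=R.from_euler('z',-p[3])
print('block in shaker',Ms.apply(q[:3]-[p[0],p[1],0]).round(4))
E
python3 f5.py
```

```text
shaker [ 0.5388  0.2382 -0.0027 -0.3006] -17.22
[[-0.1, -0.2], [-0.1, 0.2], [-0.4, 0.0], [0.5, -0.0], [-0.6, -0.1], [-0.0, 0.2], [0.5, 0.2], [0.3, -0.3]]
block [ 0.4623  0.2544  0.2185 -0.3125] -17.9
[[0.6, 0.4], [-1.3, 0.4], [0.8, -1.8], [-0.3, -1.8], [-0.4, 0.4], [0.4, 0.4]]
block in tool [ 2.6 -1.5 29. ]
block in shaker [-0.0779 -0.0072  0.2185]
```

```bash
python3 -m crank '-21 -4 0 -0.7;-21 -3 10 0;0 0 30 0;0 0 40 0;0 0 40 0;0 0 25 0;0 0 5 0;0 0 0 0' ;  python3 look.py w6 wrist
```

```text
clock: 11.5
eef_pos: [0.4107, 0.277, 0.0933]
ee_rot: [0.989, -0.147, -0.003, -0.002]
contact_force: [0.1, -0.8, -3.9]
gripper_width: 0.0359
t 11.55 pos [0.4108 0.2771 0.0936] yaw -16.96 tilt [-0.005  0.004 -1.   ] shift tool mm [-311.6  385.1   94.4] F [-0.3  0.  -2.1] w 0.0357
```

View pics/w6.png

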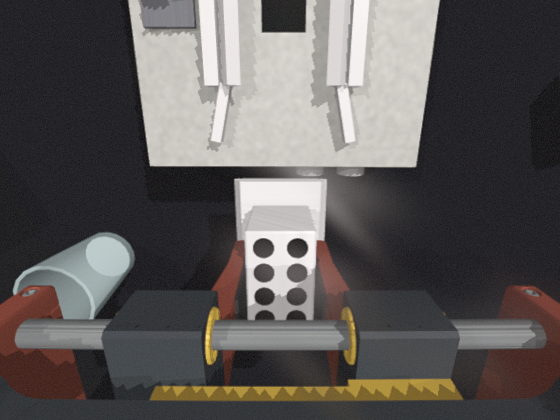

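```bash
python3 - <<'E'
import cv2
t=cv2.imread('pics/w6.png')
cv2.imwrite('pics/w6c.png',cv2.resize(t[60:260,180:380],None,fx=3.5,fy=3.5,interpolation=cv2.INTER_CUBIC))
E
```

```text
(no output)
```

View pics/w6c.png

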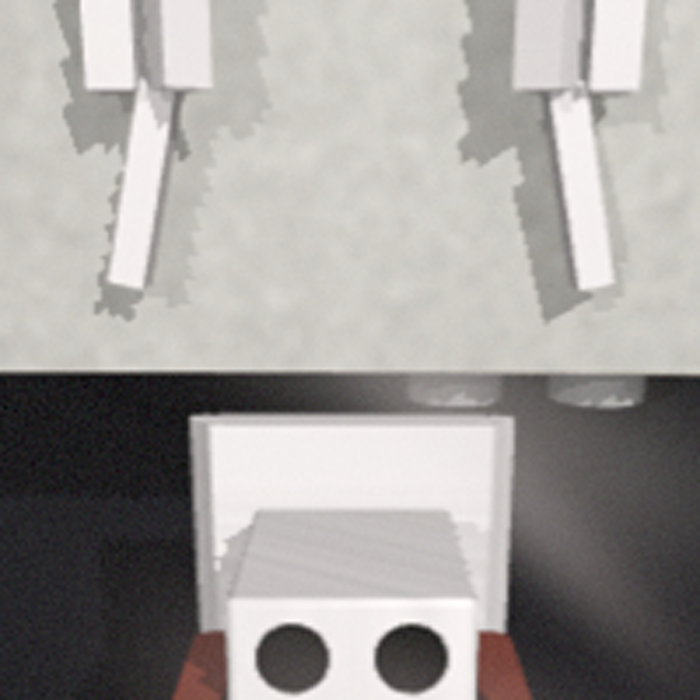

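```bash
cat > f6.py <<'E'
from rig import *
from h import *
import pickle
W=pickle.load(open('pics/w6.pkl','rb'))
pts=[[-.035,.046,.078],[-.035,-.046,.078],[-.085,.09,.06],[-.085,-.09,.06]]
u=np.vstack([(np.array([(87,90),(640,92)])+.5)/3.5-.5+[180,60],[(149.5,166.3),(415.8,166.3)]])
for fz in(None,0.):
    p,r=fit([(W,pts,u)],[.537,.237,0,-.308],fz);print('shaker',p.round(4),np.degrees(p[3]).round(2));print(r.reshape(-1,2).round(1).tolist())
pts=[[.04,.0255,.01],[.04,-.0255,.01],[.04,.03,0],[.04,-.03,0],[.025,.018,.055],[.025,-.018,.055]]
u=(np.array([(209,424),(497,424),(190,416),(514,416),(228,598),(476,598)])+.5)/3.5-.5+[180,60]
q,r=fit([(W,pts,u)],[.41,.277,.07,-.308]);print('block',q.round(4),np.degrees(q[3]).round(2));print(r.reshape(-1,2).round(1).tolist())
pp,rr,s=tool();print('block in tool',(rr.inv().apply(q[:3]-pp)*1000).round(1))
Ms=R.from_euler('z',-p[3])
print('block in shaker',Ms.apply(q[:3]-[p[0],p[1],0]).round(4))
E
python3 f6.py
```

```text
shaker [ 0.5387  0.2381 -0.0024 -0.2977] -17.06
[[-1.8, -0.0], [1.3, -0.5], [1.4, 0.1], [-1.1, 0.5]]
shaker [ 0.5387  0.2382 -0.     -0.2983] -17.09
[[-3.0, -0.3], [2.3, -0.7], [-0.2, 0.8], [0.3, 1.3]]
block [ 0.414   0.278   0.0653 -0.2963] -16.98
[[0.5, 0.2], [-0.8, 0.2], [1.1, -1.0], [-0.8, -1.0], [-0.6, 0.4], [0.6, 0.4]]
block in tool [ 2.9 -1.7 28.3]
block in shaker [-0.1309  0.0014  0.0653]
```

```bash
python3 -m crank '12 1.4 0 0;0 0 2 0;0 0 2 0;0 0 2 0;0 0 0 0;5 0 0 0;5 0 0 0;5 0 0 0' ;  python3 look.py w7 wrist; python3 - <<'E'
import cv2
t=cv2.imread('pics/w7.png')
cv2.imwrite('pics/w7c.png',cv2.resize(t[80:280,180:380],None,fx=3.5,fy=3.5,interpolation=cv2.INTER_CUBIC))
E
```

```text
clock: 12.55
eef_pos: [0.44, 0.2682, 0.0899]
ee_rot: [0.989, -0.148, -0.0, -0.003]
contact_force: [0.0, 0.1, -2.5]
gripper_width: 0.0358
t 12.6 pos [0.441  0.2682 0.09  ] yaw -16.97 tilt [ 0.002  0.007 -1.   ] shift tool mm [-343.5  385.9   87.4] F [ 0.8  0.1 -2.8] w 0.036
```

View pics/w7c.png

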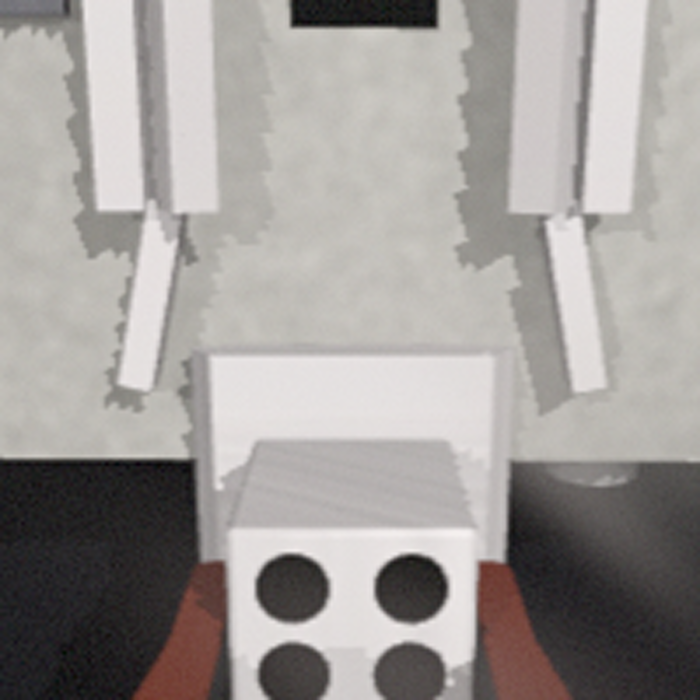

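```bash
python3 -m crank '0 2 1 0;0 0.5 1 0;0 0 1 0;0 0 0.5 0;4 0 0 0;4 0 0 0;2 0 0 0;0 0 0 0' ;  python3 look.py w8 wrist; python3 - <<'E'
import cv2
t=cv2.imread('pics/w8.png')
cv2.imwrite('pics/w8c.png',cv2.resize(t[80:280,180:380],None,fx=3.5,fy=3.5,interpolation=cv2.INTER_CUBIC))
E
```

```text
clock: 13.6
eef_pos: [0.4504, 0.2627, 0.0867]
ee_rot: [0.989, -0.148, 0.0, -0.004]
contact_force: [0.0, 0.1, -0.3]
gripper_width: 0.0355
t 13.65 pos [0.4504 0.2627 0.0867] yaw -16.98 tilt [ 0.002  0.007 -1.   ] shift tool mm [-354.   383.4   84. ] F [-0.4 -0.1 -2.1] w 0.0357
```

View pics/w8c.png

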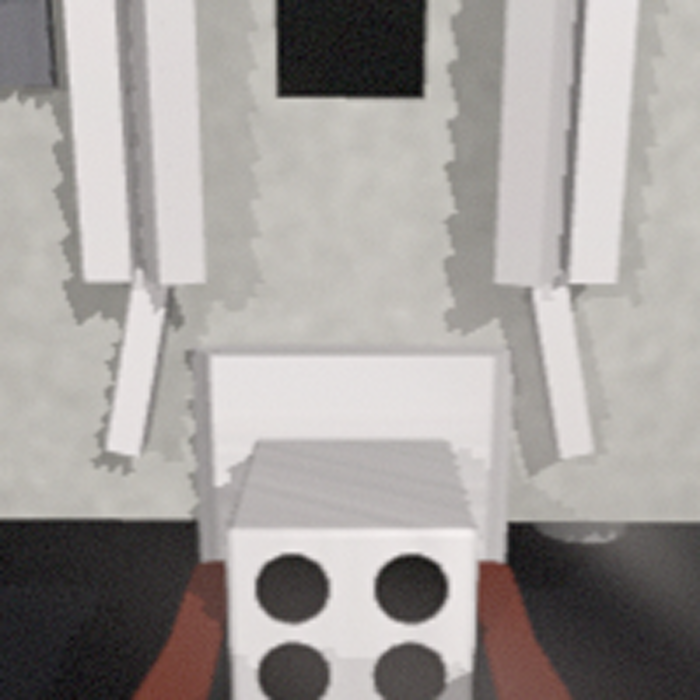

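```bash
python3 -m crank '3 0 0 0;3 0 0 0;3 0 0 0;3 0 0 0;3 0 0 0;3 0 0 0;3 0 0 0;3 0 0 0' ;  python3 look.py w9 wrist; python3 - <<'E'
import cv2
t=cv2.imread('pics/w9.png')
cv2.imwrite('pics/w9c.png',cv2.resize(t[80:280,180:380],None,fx=3.5,fy=3.5,interpolation=cv2.INTER_CUBIC))
E
```

```text
clock: 14.65
eef_pos: [0.4744, 0.2553, 0.0867]
ee_rot: [0.989, -0.148, 0.0, -0.003]
contact_force: [-2.5, -0.4, 0.2]
gripper_width: 0.0358
t 14.7 pos [0.475  0.2552 0.0867] yaw -16.98 tilt [ 0.002  0.007 -1.   ] shift tool mm [-379.7  383.4   84. ] F [ 0.2 -0.2 -0.9] w 0.0357
```

View pics/w9c.png

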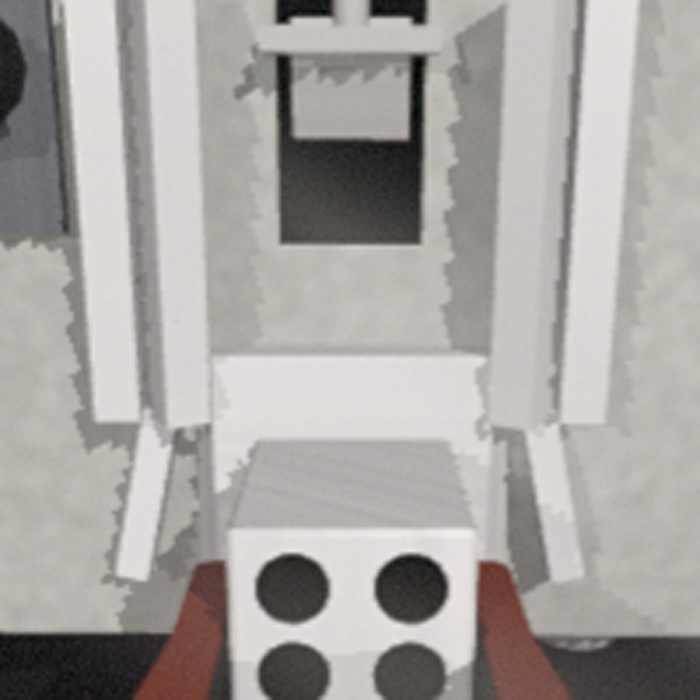

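```bash
python3 -m crank '4 0 0 0;4 0 0 0;4 0 0 0;4 0 0 0;4 0 0 0;3 0 0 0;3 0 0 0;2 0 0 0' ;  python3 look.py w10 wrist; python3 - <<'E'
import cv2
t=cv2.imread('pics/w10.png')
cv2.imwrite('pics/w10c.png',cv2.resize(t[80:280,180:380],None,fx=3.5,fy=3.5,interpolation=cv2.INTER_CUBIC))
E
```

```text
clock: 15.7
eef_pos: [0.5035, 0.2464, 0.0867]
ee_rot: [0.989, -0.148, 0.0, -0.003]
contact_force: [-1.1, 0.4, 0.0]
gripper_width: 0.0362
t 15.75 pos [0.5038 0.2464 0.0867] yaw -16.98 tilt [ 0.002  0.007 -1.   ] shift tool mm [-409.9  383.4   84. ] F [-1.6  0.2 -0.9] w 0.0357
```

View pics/w10c.png

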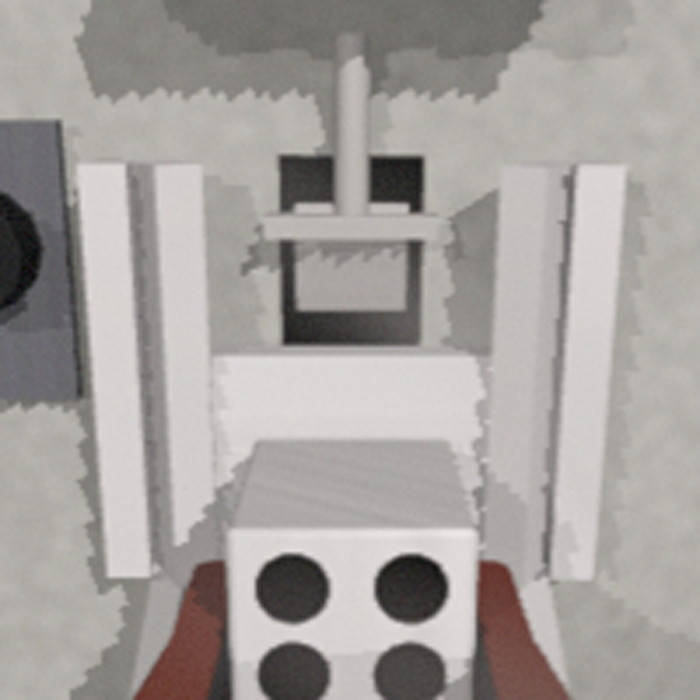

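```bash
python3 -m crank '3 0 0 0;3 0 0 0;3 0 0 0;3 0 0 0;2 0 0 0;2 0 0 0;2 0 0 0;0 0 0 0' ;  python3 -m crank '1.5 0 0 0;1.5 0 0 0;1.5 0 0 0;1.5 0 0 0;0 0 0 0;0 0 0 0;0 0 0 0;0 0 0 0'; python3 look.py w11 wrist; python3 - <<'E'
import cv2
t=cv2.imread('pics/w11.png')
cv2.imwrite('pics/w11c.png',cv2.resize(t[80:280,180:380],None,fx=3.5,fy=3.5,interpolation=cv2.INTER_CUBIC))
E
```

```text
clock: 16.75
eef_pos: [0.5202, 0.241, 0.0868]
ee_rot: [0.989, -0.148, -0.001, -0.003]
contact_force: [-2.5, 1.4, 2.0]
gripper_width: 0.0354
clock: 17.75
eef_pos: [0.5241, 0.2399, 0.0869]
ee_rot: [0.989, -0.148, -0.003, -0.004]
contact_force: [-2.9, 1.2, 2.9]
gripper_width: 0.0355
t 17.8 pos [0.5242 0.2399 0.087 ] yaw -17.02 tilt [-0.005  0.008 -1.   ] shift tool mm [-430.4  383.3   87.7] F [-3.6  1.   3.4] w 0.0357
```

View pics/w11c.png

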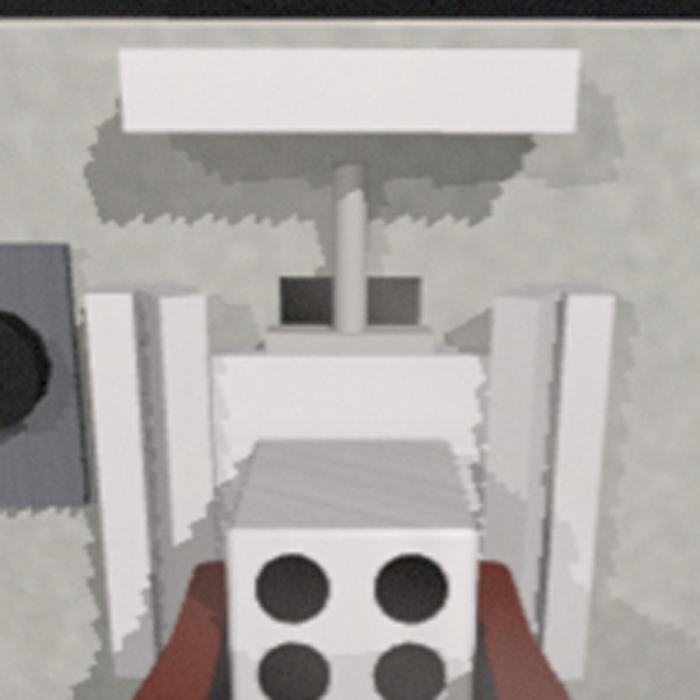

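```bash
python3 -m crank '2 0 0 0;2 0 0 0;2 0 0 0;2 0 0 0;0 0 0 0;0 0 0 0;0 0 0 0;0 0 0 0'; python3 -m crank '2 0 0 0;2 0 0 0;2 0 0 0;0 0 0 0;0 0 0 0;0 0 0 0;0 0 0 0;0 0 0 0'; python3 - <<'E'
from h import *
to([.5387,.2382,.087],-17.06)
E
```

```text
clock: 18.8
eef_pos: [0.5267, 0.2392, 0.0873]
ee_rot: [0.989, -0.149, -0.008, -0.004]
contact_force: [-3.8, 0.4, 3.8]
gripper_width: 0.0356
clock: 19.8
eef_pos: [0.5274, 0.2392, 0.0876]
ee_rot: [0.989, -0.15, -0.013, -0.005]
contact_force: [-4.3, 1.3, 3.2]
gripper_width: 0.0359
t 19.8 pos [0.5274 0.2392 0.0876] yaw -17.21 tilt [-0.023  0.013 -1.   ] shift tool mm [11.1 -2.4  0.3] F [-4.3  1.3  3.2] w 0.0359 turn -0.15
```

```bash
python3 -m crank '4 0 0 0;4 0 0 0;4 0 0 0;4 0 0 0;3.5 0 0 0;3.5 0 0 0;3.5 0 0 0;3.5 0 0 0'; python3 look.py w12 wrist; python3 - <<'E'
from h import *
to([.5387,.2382,.087],-17.06)
import cv2
t=cv2.imread('pics/w12.png')
cv2.imwrite('pics/w12c.png',cv2.resize(t[80:280,180:380],None,fx=3.5,fy=3.5,interpolation=cv2.INTER_CUBIC))
E
```

```text
clock: 20.8
eef_pos: [0.5295, 0.2387, 0.0875]
ee_rot: [0.988, -0.151, -0.037, -0.007]
contact_force: [-12.4, 5.9, 10.9]
gripper_width: 0.0359
t 20.85 pos [0.5296 0.2387 0.0875] yaw -17.35 tilt [-0.071  0.025 -0.997] shift tool mm [-426.5  386.1  118.8] F [-12.6   5.8  11.3] w 0.036 
t 20.85 pos [0.5296 0.2387 0.0875] yaw -17.35 tilt [-0.071  0.025 -0.997] shift tool mm [ 8.9 -2.3 -0.1] F [-12.6   5.8  11.3] w 0.036 turn -0.29
```

View pics/w12c.png

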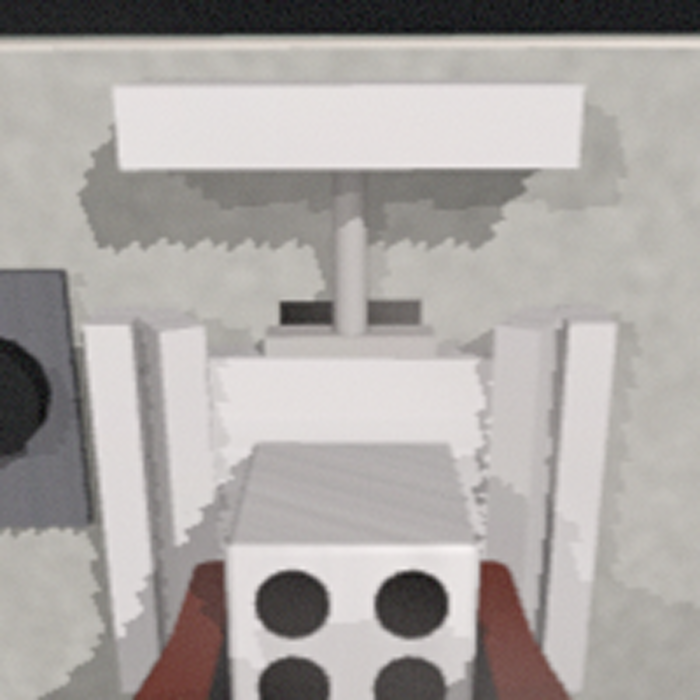

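```bash
cat > st.py <<'E'
from h import *
p,r,s=tool();ly=np.radians(-17.06);e=np.array([np.cos(ly),np.sin(ly),0])
to([.5387,.2382,.087],-17.06)
print('dir in tool x1',r.inv().apply(e).round(3),'up',r.inv().apply([0,0,1]).round(3),'local',R.from_euler('z',-ly).apply(p-[.5387,.2381,0]).round(4),'Floc',R.from_euler('z',-ly).apply(s['contact_force']).round(1),'M',np.round(s['moment'],2))
E
python3 st.py
```

```text
t 20.85 pos [0.5296 0.2387 0.0875] yaw -17.35 tilt [-0.071  0.025 -0.997] shift tool mm [ 8.9 -2.3 -0.1] F [-12.6   5.8  11.3] w 0.036 turn -0.29
dir in tool x1 [ 0.997 -0.005 -0.075] up [-0.075 -0.003 -0.997] local [-0.0089 -0.0021  0.0875] Floc [-13.8   1.8  11.3] M [ 0.94  1.69 -0.11]
```

```bash
python3 -m crank '-1 0 -1 0;0 0 -0.5 0;0 0 0 0;0 0 0 0;0 0 0 0;0 0 0 0;0 0 0 0;0 0 0 0'; python3 st.py
```

```text
clock: 21.85
eef_pos: [0.5294, 0.2388, 0.0876]
ee_rot: [0.988, -0.15, -0.037, -0.007]
contact_force: [-2.5, 2.1, -1.6]
gripper_width: 0.0358
t 21.85 pos [0.5294 0.2388 0.0876] yaw -17.31 tilt [-0.07   0.025 -0.997] shift tool mm [ 9.1 -2.2 -0. ] F [-2.5  2.1 -1.6] w 0.0358 turn -0.25
dir in tool x1 [ 0.997 -0.005 -0.074] up [-0.074 -0.003 -0.997] local [-0.0091 -0.0021  0.0876] Floc [-3.   1.3 -1.6] M [0.31 0.08 0.  ]
```

```bash
python3 -m crank '0 0 0 0;0 0 0 0;0 0 0 0;0 0 0 0;0 0 0 0;4 0 -0.4 0;5 0 -0.5 0;5 0 -0.5 0'; python3 st.py
```

```text
clock: 22.85
eef_pos: [0.5299, 0.2386, 0.0875]
ee_rot: [0.987, -0.151, -0.049, -0.008]
contact_force: [-13.5, 7.9, 4.8]
gripper_width: 0.0361
t 22.85 pos [0.5299 0.2386 0.0875] yaw -17.42 tilt [-0.094  0.031 -0.995] shift tool mm [ 8.6 -2.3 -0.3] F [-13.5   7.9   4.8] w 0.0361 turn -0.36
dir in tool x1 [ 0.995 -0.006 -0.099] up [-0.099 -0.001 -0.995] local [-0.0086 -0.0021  0.0875] Floc [-15.2   3.5   4.8] M [ 1.38  1.66 -0.06]
```

```bash
cat > bp.py <<'E'
from h import *
import pickle
def bp(n,px,z,pose):
    c=pickle.load(open(f'pics/{n}.pkl','rb'));Rc=R.from_quat(c['rotation'])
    K=np.array([[c['fx'],0,c['cx']],[0,c['fy'],c['cy']],[0,0,1.]])
    q=cv2.undistortPoints(np.array([[px]],float),K,np.array(c['D']))[0,0]
    d=Rc.apply([q[0],q[1],1]);P=np.array(c['eye'])+d*(z-c['eye'][2])/d[2]
    return (R.from_euler('z',-pose[2]).apply(P-[pose[0],pose[1],0])*1000).round(1)
def cr(u,v,k,o): return [(u+.5)/k-.5+o[0],(v+.5)/k-.5+o[1]]
SH=(.5387,.2381,np.radians(-17.06));HE=(.5675,-.1921,.1455)
if __name__=='__main__':
    z=.068
    print('heater pusher free',bp('w3',cr(290,145,5,(220,105)),z,HE),'slot near end',bp('w3',cr(300,250,5,(220,105)),.06,HE),'slot far',bp('w3',cr(300,52,5,(220,105)),.06,HE))
    print('heater tongue near',bp('w3',cr(300,215,5,(220,105)),.06,HE))
    print('shaker w5 pusher',bp('w5',cr(372,258,4,(180,25)),z,SH),'tongue near',bp('w5',cr(372,313,4,(180,25)),.06,SH),'slot near',bp('w5',cr(372,379,4,(180,25)),.06,SH),'slot far',bp('w5',cr(350,206,4,(180,25)),.06,SH))
    o=(180,80)
    print('w10 pusher',bp('w10',cr(350,240,3.5,o),z,SH),'tongue',bp('w10',cr(350,311,3.5,o),.06,SH),'railend',bp('w10',cr(104,163,3.5,o),.078,SH))
    print('w10 plate front',bp('w10',cr(350,355,3.5,o),.07,SH))
    print('w11 plate front',bp('w11',cr(350,355,3.5,o),.07,SH),'head far',bp('w11',cr(350,330,3.5,o),.073,SH))
    print('w12 plate front',bp('w12',cr(350,358,3.5,o),.07,SH),'railend',bp('w12',cr(110,320,3.5,o),.078,SH))
E
python3 bp.py
```

```text
heater pusher free [24.7  1.5 68. ] slot near end [ 3.7 -0.6 60. ] slot far [41.7 -0.3 60. ]
heater tongue near [10.7 -0.5 60. ]
shaker w5 pusher [27.3  0.1 68. ] tongue near [13.3  0.6 60. ] slot near [-4.6  1.  60. ] slot far [41.2  6.  60. ]
w10 pusher [27.2  0.2 68. ] tongue [13.2  0.2 60. ] railend [40.6 39.9 78. ]
w10 plate front [ 7.1  0.2 70. ]
w11 plate front [28.6 -0.1 70. ] head far [33.8 -0.2 73. ]
w12 plate front [33.  0. 70.] railend [42.3 39.8 78. ]
```

```bash
python3 -m crank '0 0 0 0;0 0 0 0;0 0 0 0;0 0 2 -0.3;0 0 2 0;0 0 0.5 0;0 0 0 0;0 0 0 0' 0.0 18; python3 st.py; python3 look.py w13 wrist
```

```text
clock: 23.85
eef_pos: [0.5334, 0.2379, 0.084]
ee_rot: [0.988, -0.148, -0.045, -0.008]
contact_force: [-0.4, -0.3, 0.9]
gripper_width: 0.044
t 23.85 pos [0.5334 0.2379 0.084 ] yaw -17.09 tilt [-0.087  0.03  -0.996] shift tool mm [ 4.7 -1.9 -3.5] F [-0.4 -0.3  0.9] w 0.044 turn -0.03
dir in tool x1 [ 0.996 -0.001 -0.092] up [-0.092 -0.003 -0.996] local [-0.005  -0.0018  0.084 ] Floc [-0.3 -0.4  0.9] M [-0.02 -0.03 -0.  ]
t 23.9 pos [0.5334 0.2379 0.084 ] yaw -17.09 tilt [-0.087  0.03  -0.996] shift tool mm [-430.3  384.5  123. ] F [-0.7  0.9  1.3] w 0.044
```

View pics/w13.png

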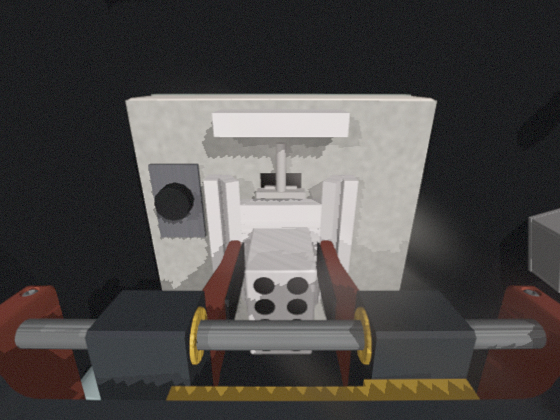

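```bash
python3 - <<'E'
import cv2
t=cv2.imread('pics/w13.png')
cv2.imwrite('pics/w13c.png',cv2.resize(t[140:300,200:360],None,fx=4,fy=4,interpolation=cv2.INTER_CUBIC))
E
```

```text
(no output)
```

View pics/w13c.png

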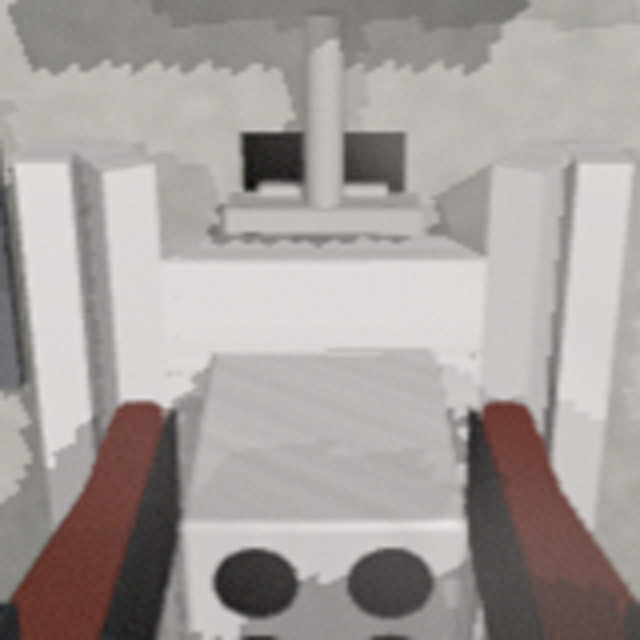

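```bash
python3 -m crank '-9 0 0.8 0;-9 0 0.8 0;-9 0 0.8 0;-7 0 0.6 0;0 0 0 0;0 0 0 0;0 0 0 0;0 0 0 0' 0.0 20; python3 st.py;
```

```text
clock: 24.9
eef_pos: [0.4982, 0.2488, 0.0844]
ee_rot: [0.988, -0.148, -0.045, -0.008]
contact_force: [0.0, -0.0, 0.2]
gripper_width: 0.044
t 24.9 pos [0.4982 0.2488 0.0844] yaw -17.06 tilt [-0.087  0.03  -0.996] shift tool mm [41.4 -1.8 -6.5] F [ 0.  -0.   0.2] w 0.044 turn -0.00
dir in tool x1 [ 0.996 -0.    -0.092] up [-0.092 -0.003 -0.996] local [-0.0419 -0.0017  0.0844] Floc [ 0.  -0.   0.2] M [ 0.06 -0.02  0.01]
```

```bash
python3 -m crank '0 0 1 0;0 0 0 0;0 0 0 0;0 0 0 0;4 0 -0.4 0;4 0 -0.4 0;4 0 -0.4 0;4 0 -0.4 0' -1 20; python3 st.py;python3 -m crank '5 0 -0.5 0;5 0 -0.5 0;5 0 -0.5 0;5 0 -0.5 0;0 0 0 0;0 0 0 0;0 0 0 0;0 0 0 0'; python3 st.py
```

```text
clock: 25.9
eef_pos: [0.5061, 0.2456, 0.0831]
ee_rot: [0.987, -0.149, -0.053, -0.009]
contact_force: [-7.5, 4.6, 6.9]
gripper_width: 0.0358
t 25.9 pos [0.5061 0.2456 0.0831] yaw -17.12 tilt [-0.102  0.033 -0.994] shift tool mm [32.7 -2.5 -7.5] F [-7.5  4.6  6.9] w 0.0358 turn -0.06
dir in tool x1 [ 0.994 -0.001 -0.107] up [-0.107 -0.001 -0.994] local [-0.0333 -0.0024  0.0831] Floc [-8.5  2.2  6.9] M [0.82 1.3  0.07]
clock: 26.9
eef_pos: [0.5116, 0.2435, 0.0833]
ee_rot: [0.987, -0.149, -0.067, -0.009]
contact_force: [-3.7, 0.8, 2.2]
gripper_width: 0.036
t 26.9 pos [0.5116 0.2435 0.0833] yaw -17.15 tilt [-0.13   0.038 -0.991] shift tool mm [26.7 -3.  -7.3] F [-3.7  0.8  2.2] w 0.036 turn -0.09
dir in tool x1 [ 0.991 -0.001 -0.135] up [-0.135  0.002 -0.991] local [-0.0275 -0.0028  0.0833] Floc [-3.8 -0.3  2.2] M [ 0.33  0.44 -0.07]
```

```bash
python3 look.py w14 wrist;python3 - <<'E'
import cv2
t=cv2.imread('pics/w14.png')
cv2.imwrite('pics/w14c.png',cv2.resize(t[100:260,200:360],None,fx=4,fy=4,interpolation=cv2.INTER_CUBIC))
E
```

```text
t 26.95 pos [0.5116 0.2434 0.0833] yaw -17.15 tilt [-0.13   0.038 -0.991] shift tool mm [-402.   383.3  139.6] F [-3.4  0.9  5. ] w 0.0362
```

View pics/w14c.png

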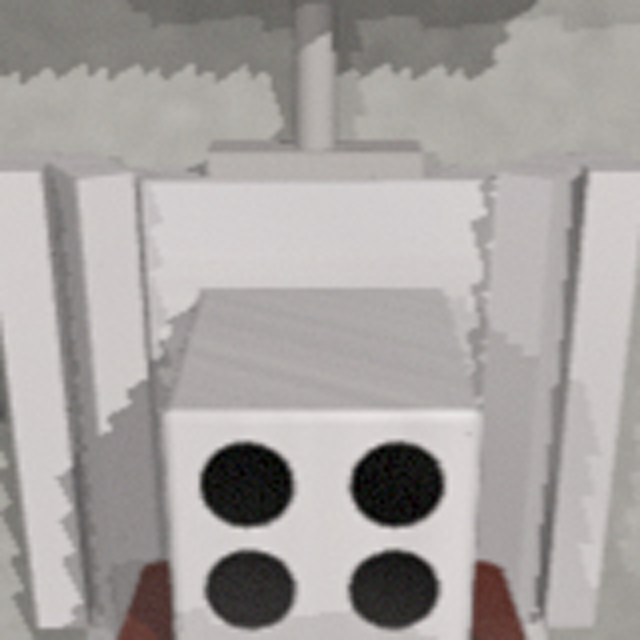

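```bash
python3 - <<'E'
from bp import *
o=(200,100)
print(bp('w14',cr(315,181,4,o),.07,SH),'rail end',bp('w14',cr(105,176,4,o),.078,SH))
print('w13',bp('w13',cr(315,260,4,(200,140)),.07,SH),bp('w13',cr(130,163,4,(200,140)),.078,SH))
E
```

```text
[38.  0. 70.] rail end [40.7 28.  78. ]
w13 [23.2  1.3 70. ] [41.6 27.7 78. ]
```

```bash
python3 -m crank '5 0 -0.6 0;5 0 -0.6 0;5 0 -0.6 0;5 0 -0.6 0;5 0 -0.6 0;5 0 -0.6 0;4 0 -0.5 0;3 0 -0.4 0'; python3 st.py; python3 look.py w15 wrist;python3 - <<'E'
import cv2
t=cv2.imread('pics/w15.png')
cv2.imwrite('pics/w15c.png',cv2.resize(t[100:260,200:360],None,fx=4,fy=4,interpolation=cv2.INTER_CUBIC))
E
```

```text
clock: 27.95
eef_pos: [0.5188, 0.2413, 0.0825]
ee_rot: [0.984, -0.15, -0.095, -0.012]
contact_force: [-9.2, 4.1, 6.6]
gripper_width: 0.036
t 27.95 pos [0.5188 0.2413 0.0825] yaw -17.32 tilt [-0.183  0.052 -0.982] shift tool mm [18.7 -2.9 -8.2] F [-9.2  4.1  6.6] w 0.036 turn -0.26
dir in tool x1 [ 0.982 -0.004 -0.19 ] up [-0.19   0.005 -0.982] local [-0.02   -0.0028  0.0825] Floc [-10.    1.2   6.6] M [ 0.94  1.2  -0.03]
t 28.0 pos [0.5188 0.2413 0.0825] yaw -17.33 tilt [-0.183  0.052 -0.982] shift tool mm [-399.9  384.1  163.6] F [-9.5  5.6  7.2] w 0.0362
```

View pics/w15c.png

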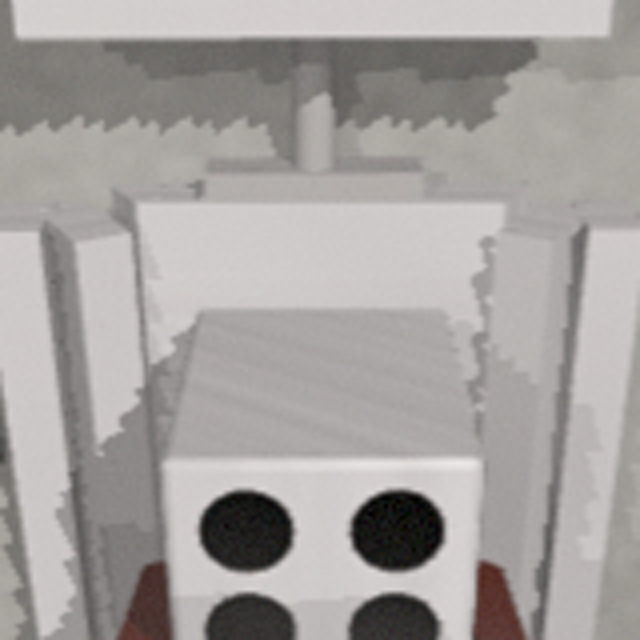

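```bash
python3 - <<'E'
from bp import *
o=(200,100)
print(bp('w15',cr(315,203,4,o),.07,SH),'rail end',bp('w15',cr(105,235,4,o),.078,SH),bp('w15',cr(80,222,4,o),.078,SH))
E
```

```text
[42.8 -0.1 70. ] rail end [41.2 27.7 78. ] [43.  30.8 78. ]
```

```bash
python3 -m crank '5 0 -0.9 0;5 0 -0.9 0;5 0 -0.9 0;5 0 -0.9 0;4 0 -0.9 0;0 0 0 0;0 0 0 0;0 0 0 0'; python3 st.py; python3 look.py w16 wrist;python3 - <<'E'
import cv2
t=cv2.imread('pics/w16.png')
cv2.imwrite('pics/w16c.png',cv2.resize(t[100:260,200:360],None,fx=4,fy=4,interpolation=cv2.INTER_CUBIC))
E
```

```text
clock: 29.0
eef_pos: [0.5205, 0.2409, 0.0819]
ee_rot: [0.982, -0.15, -0.116, -0.014]
contact_force: [-4.9, 1.7, 4.4]
gripper_width: 0.036
t 29.0 pos [0.5205 0.2409 0.0819] yaw -17.41 tilt [-0.224  0.063 -0.973] shift tool mm [16.5 -2.9 -9.2] F [-4.9  1.7  4.4] w 0.036 turn -0.35
dir in tool x1 [ 0.973 -0.004 -0.233] up [-0.233  0.007 -0.973] local [-0.0182 -0.0027  0.0819] Floc [-5.2  0.2  4.4] M [ 0.43  0.38 -0.01]
t 29.05 pos [0.5205 0.2409 0.0819] yaw -17.41 tilt [-0.224  0.062 -0.973] shift tool mm [-393.9  384.2  181.4] F [-3.9  1.5  3.3] w 0.036
```

View pics/w16c.png

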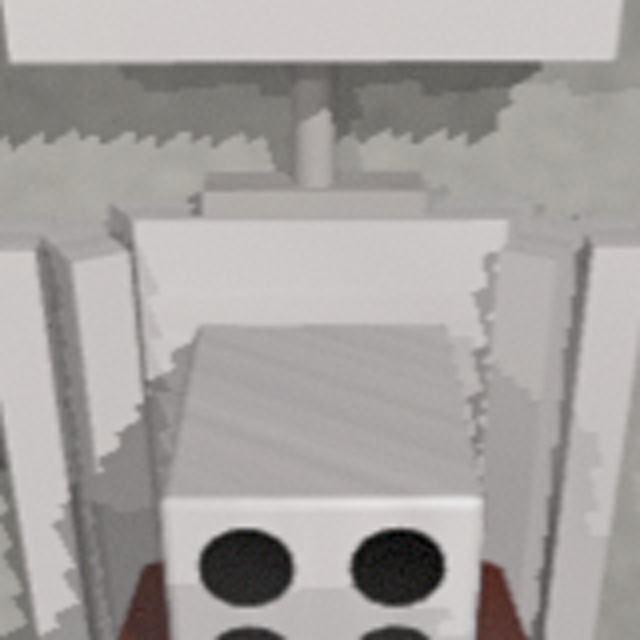

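```bash
python3 - <<'E'
from bp import *
o=(200,100)
for n,v,r in(('w15',203,235),('w16',219,253)): print(bp(n,cr(315,v,4,o),.07,SH),'rail end',bp(n,cr(105,r,4,o),.078,SH))
E
```

```text
[42.8 -0.1 70. ] rail end [41.2 27.7 78. ]
[42.9 -0.1 70. ] rail end [41.6 27.3 78. ]
```

```bash
python3 -m crank '0 0 0 0;0 0 0 0;0 0 0 0;0 0 0 0;5 0 -1.1 0;6 0 -1.3 0;6 0 -1.4 0;6 0 -1.4 0'; python3 st.py; python3 look.py w17 wrist;python3 - <<'E'
import cv2
t=cv2.imread('pics/w17.png')
cv2.imwrite('pics/w17c.png',cv2.resize(t[100:260,200:360],None,fx=4,fy=4,interpolation=cv2.INTER_CUBIC))
E
```

```text
clock: 30.05
eef_pos: [0.5236, 0.2399, 0.0815]
ee_rot: [0.979, -0.15, -0.136, -0.016]
contact_force: [-14.8, 7.3, 7.5]
gripper_width: 0.0359
t 30.05 pos [0.5236 0.2399 0.0815] yaw -17.55 tilt [-0.261  0.072 -0.963] shift tool mm [12.8 -2.8 -9.4] F [-14.8   7.3   7.5] w 0.0359 turn -0.49
dir in tool x1 [ 0.963 -0.006 -0.271] up [-0.271  0.01  -0.963] local [-0.0149 -0.0027  0.0815] Floc [-16.3   2.6   7.5] M [ 1.65  2.13 -0.36]
t 30.1 pos [0.5239 0.2398 0.0814] yaw -17.55 tilt [-0.261  0.072 -0.963] shift tool mm [-389.2  384.7  197.9] F [-14.4   7.    9.1] w 0.036
```

View pics/w17c.png

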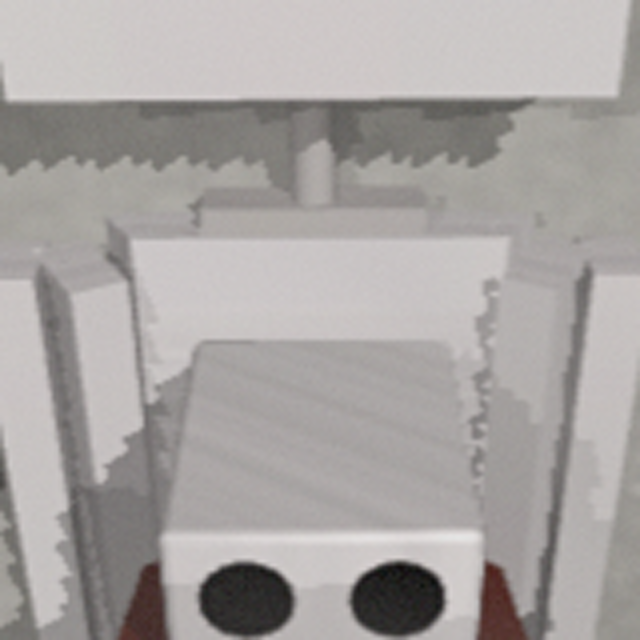

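```bash
python3 - <<'E'
from bp import *
o=(200,100)
for n,v,r in(('w15',203,235),('w16',219,253),('w17',239,292)): print(bp(n,cr(315,v,4,o),.07,SH),'rail end',bp(n,cr(105,r,4,o),.078,SH))
E
```

```text
[42.8 -0.1 70. ] rail end [41.2 27.7 78. ]
[42.9 -0.1 70. ] rail end [41.6 27.3 78. ]
[44.  -0.2 70. ] rail end [40.4 27.2 78. ]
```

```bash
python3 -m crank '0 0 0 0;0 0 0 0;-2 0 0.5 0;-2 0 0.5 0;-2 0 0.5 0;0 0 0 0;0 0 0 0;0 0 0 0'; python3 st.py; python3 look.py w18 wrist;python3 - <<'E'
import cv2
t=cv2.imread('pics/w18.png')
cv2.imwrite('pics/w18c.png',cv2.resize(t[100:260,200:360],None,fx=4,fy=4,interpolation=cv2.INTER_CUBIC))
E
```

```text
clock: 31.1
eef_pos: [0.522, 0.2405, 0.0809]
ee_rot: [0.98, -0.15, -0.132, -0.016]
contact_force: [-0.3, 0.4, 0.3]
gripper_width: 0.0361
t 31.1 pos [0.522  0.2405 0.0809] yaw -17.53 tilt [-0.253  0.07  -0.965] shift tool mm [ 14.4  -2.7 -10.2] F [-0.3  0.4  0.3] w 0.0361 turn -0.47
dir in tool x1 [ 0.965 -0.006 -0.263] up [-0.263  0.009 -0.965] local [-0.0166 -0.0025  0.0809] Floc [-0.4  0.2  0.3] M [-0.04 -0.35  0.08]
t 31.15 pos [0.522  0.2406 0.0809] yaw -17.53 tilt [-0.253  0.07  -0.965] shift tool mm [-389.1  384.9  193.4] F [0.6 0.1 0.5] w 0.0357
```

View pics/w18c.png

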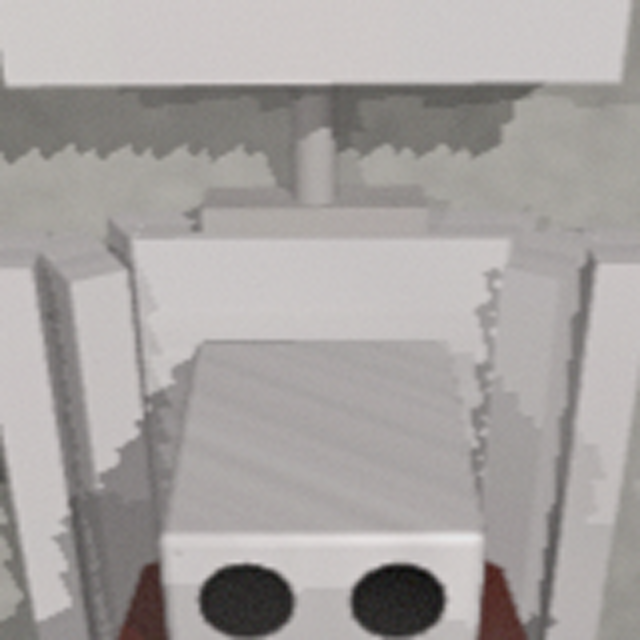

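```bash
python3 -m crank '0 0 0 0;0 0 -1 0;0 0 -4 0;0 0 -8 0;0 0 -12 0;0 0 -15 0;0 0 -15 0;0 0 -10 0' -0.05; python3 st.py; python3 look.py w19 wrist; python3 look.py s19 scene
```

```text
clock: 32.15
eef_pos: [0.539, 0.2358, 0.1484]
ee_rot: [0.98, -0.151, -0.132, -0.016]
contact_force: [0.3, 1.0, -0.5]
gripper_width: 0.0416
t 32.15 pos [0.539  0.2358 0.1484] yaw -17.54 tilt [-0.255  0.071 -0.964] shift tool mm [15.2 -2.7 59.5] F [ 0.3  1.  -0.5] w 0.0416 turn -0.48
dir in tool x1 [ 0.964 -0.006 -0.264] up [-0.264  0.009 -0.964] local [ 0.001  -0.0021  0.1484] Floc [-0.   1.  -0.5] M [-0.02 -0.09 -0.05]
t 32.2 pos [0.54   0.2359 0.1495] yaw -17.54 tilt [-0.253  0.071 -0.965] shift tool mm [-389.1  385.5  263.9] F [ 1.1 -0.3  0.3] w 0.0416 
t 32.25 pos [0.5396 0.2359 0.1486] yaw -17.54 tilt [-0.253  0.071 -0.965] shift tool mm [-388.8  385.3  263.2] F [-0.4 -1.1 -0.1] w 0.0418
```

View pics/w19.png

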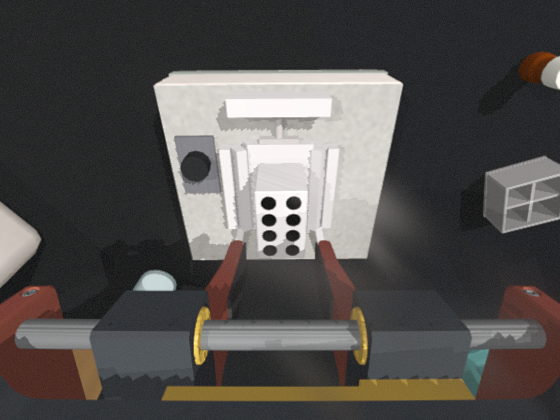

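```bash
python3 -m crank '-20 0 -30 0;-30 0 -30 0;-30 0 -30 0;-20 0 0 0;0 0 0 0;0 0 0 0;0 0 0 0;0 0 0 0' ; python3 look.py w20 wrist; python3 look.py s20 scene; python3 - <<'E'
import cv2
t=cv2.imread('pics/w20.png')
cv2.imwrite('pics/w20c.png',cv2.resize(t[20:200,190:370],None,fx=3.5,fy=3.5,interpolation=cv2.INTER_CUBIC))
t=cv2.imread('pics/s20.png')
cv2.imwrite('pics/s20c.png',cv2.resize(t[160:300,120:440],None,fx=2.4,fy=2.4,interpolation=cv2.INTER_CUBIC))
E
```

```text
clock: 33.25
eef_pos: [0.4666, 0.2577, 0.2584]
ee_rot: [0.979, -0.151, -0.136, -0.014]
contact_force: [0.4, 1.0, 0.0]
gripper_width: 0.0415
t 33.3 pos [0.4666 0.2577 0.2584] yaw -17.71 tilt [-0.262  0.068 -0.963] shift tool mm [-282.5  382.2  353.6] F [-0.1  0.  -0.9] w 0.0416 
t 33.35 pos [0.4666 0.2578 0.2586] yaw -17.7 tilt [-0.262  0.068 -0.963] shift tool mm [-282.6  382.3  353.7] F [-0.9  0.1 -0.5] w 0.0415
```

View pics/w20.png

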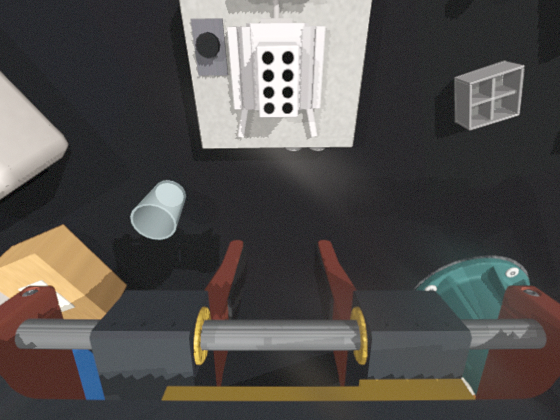

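View pics/s20c.png

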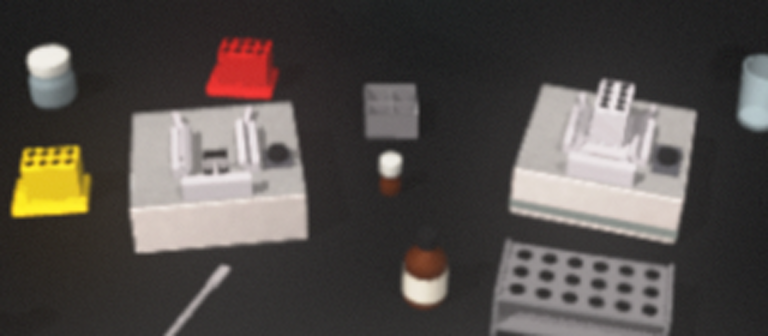

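View pics/w20c.png

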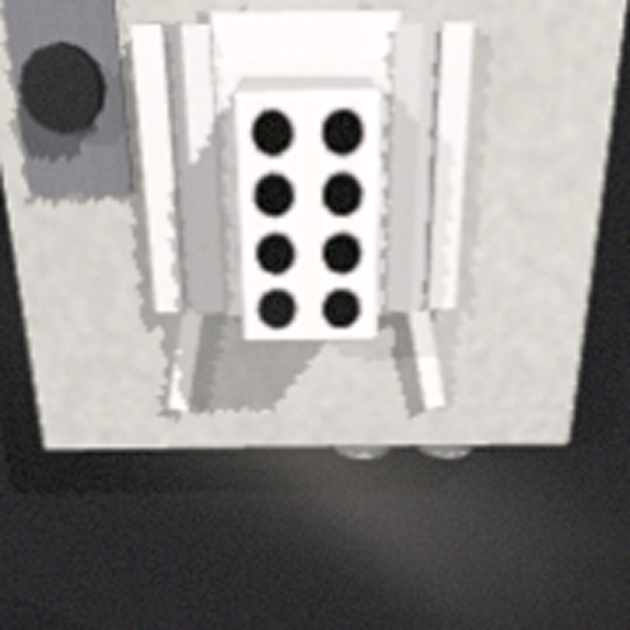

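```bash
python3 - <<'E'
from bp import *
o=(190,20)
print('plate front',bp('w20',cr(305,12,3.5,o),.07,SH),'rail end',bp('w20',cr(146,25,3.5,o),.078,SH),'block top rear',bp('w20',cr(311,339,3.5,o),.115,SH),'front',bp('w20',cr(307,90,3.5,o),.115,SH))
from rig import *
finish_job()
E
```

```text
plate front [42.7 -0.8 70. ] rail end [40.4 40.9 78. ] block top rear [-31.6  -1.2 115. ] front [ 27.8  -0.9 115. ]
the job is handed in; nothing more can be done
```

The tube block is in the shaker's slide, the same way round as before. As far as I can tell it is caught and fully home, and I handed the job in at about 33 s of the 66 s. I never saw the catch joint itself, so the click is inferred from forces and pictures.

- **Heater:** I pressed the release button straight down with about 4 N. The block popped loose, about 36 mm out instead of the expected 16, and I gripped it across its width and drew it out.
- **Shaker:** After lining the plate up in the wrist camera, I slid it in.
    - The first push jammed about 10 mm short of home at around 15 N, with the tool tilting.
    - I let go and took the block again further back and lower, with a lighter grip.
    - The second push brought it home. The highest reading was about 16 N along the slide and 18 N in all, under the 20 N limit.
- **Last checks:**
    - Pulling back gently while still gripping, the tool moved about 1.7 mm and the force then read about zero.
    - After I let go, the plate stayed put against the 8 N pusher. Its front edge measured 42.7 mm in the shaker's frame, which is 2.7 mm past nominal home. That matches the home I worked out from the pusher and tongue, whose positions were about 2.6 mm past nominal.
    - The last overview picture shows the other things on the bench in place, and the gripper was clear of everything.
- **Off plan:** The pushing left the tool tilted by about 15°. It touched nothing at the end.

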